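Unlatch the setting master and seat it on its stand

TASK

A setting master (an aluminium block) is held in its cradle by an over-centre draw latch: lift the latch lever past centre so that the hook comes free, and leave the lever standing up. Lift the master out, stand it upright on the bare bench well clear of cradle and stand and let go; then take it again the other way, across its front and back faces, and set it gently on the stand with its lip to the side with the tongue, not letting go until it is down over both dowels, and fully home. Leave the small loose things on the bench where they lie.

Things in the scene. Friction and masses are not known exactly. Their poses are not given: they have to be found in the camera images.
- latch_lever (a joint): latch lever, rad. 0 = shut, level, pointing to the cradle's front (-x); grows as its free end is lifted, stop at 1.4 (nearly upright). Hinge along the cradle's y at (-46, 0, 32) mm in the cradle's frame. A spring pushes it shut below dead centre at about 0.4 (6 N at the grip when shut) and open beyond (up to 6 N), so it stays up. The hook is linked to it and clear from 1.2 on
- lever_grip (a point): middle of the lever's grip tongue, 66 mm from the hinge; turns with the lever. The tongue is 14 mm wide (cradle's y), 7 mm thick, from 42 to 79 mm from the hinge; shut, it is 35 mm above the bench with nothing under or beside it. Nearer the hinge the lever is a fork 26 mm wide
- hook_claw (a point): tip of the latch hook's claw, which lies over the master's lip when shut; it rises and swings out to the front as the lever goes up. With the lever at its stop the lever's tip is 110 mm high at x = -60 mm in the cradle's frame
- cradle: fixed dark steel cradle, origin at its underside below the master's middle, x to the back (latch on -x), z up. Floor 10 mm high, 72 x 84 mm (x, y), under the master. Back stop at x = 23 to 35 mm, 50 mm wide, 70 mm high: no room for a finger behind the master. Side rails 18 mm high at y = +-34 to 39 mm; above them the master's two ends are free
- master: setting master: plain aluminium block, 40 (x) by 64 (y) by 60 mm high, about 0.35 kg; origin at its underside's centre. Steel lip 16 mm wide sticks out 16 mm from its front (-x) at 22 to 30 mm height; above that all sides are plain. Two holes 16 mm deep underneath at x = 0: 12 mm wide at y = +18, 9 mm at y = -18. Starts standing in the cradle, axes as the cradle's, underside 10 mm up
- stand: fixed dark steel stand, plate 90 x 106 x 10 mm, origin at its underside's centre; a tongue juts out at the front (-x). Dowels 12 mm high above the plate, top 4 mm tapered: 10 mm thick at y = +18, 7 mm at y = -18. Grey cheeks at y = +-35 to 43 mm, x within 15 mm, 82 mm high, flared at the top, 3 mm beside the seated master's ends: fingers fit only at front and back. Seated, the master's axes match
- stand_seat (a point): top of the stand's plate midway between the dowels; the seated master's origin comes here. Axes as the stand's
- hex_key: L-shaped black hex key, 33x88x5 mm, lying loose; a bystander, origin under its middle
- ring_gauge: steel ring gauge, 38 mm across, 12 mm high, loose; a bystander, origin under its middle
- drilled_block: grey steel block with four holes, 50x50x25 mm, loose; a bystander, origin under its middle
Not all that is in view belongs to the job. Several things have the shape of the master; the one meant has the colours described above.

How it is judged:
By the outcome, as a careful person would: the job done as asked, in the order asked, and still so for the second after the job is handed in, with the robot touching nothing.
It also fails if it takes over 72 s, if anything falls off the work surface, if the arm or the gripper's body presses on something with over 40 N, if the wrist force passes 120 N, or if a joint passes its speed limit or range.

ROBOT

A 7-joint arm with a two-finger parallel gripper is mounted at the origin on a cart in front of the work surface, level with it; the furniture and walls round the work are solid. World frame = base frame: x ahead of the robot, y to its left, z up, the work surface at z = 0. Lengths are in m, angles in rad, forces in N, time in s.
With the tool pointing down it reaches from about 0.4 to 0.875 m from the base axis. Payload 19.3 kg.
Tool frame: the origin (TCP) lies between the finger pads; the fingertips stand 17 mm ahead of it and the grasp point (between the pads) lies 2 mm behind it; x points along the fingers, y is the direction in which the jaws open and shut, and the axes are right-handed (so a half turn about x gives the same grasp; the last joint's range is limited). The gripper opens to 85 mm and grips with 20 to 120 N. Pads are 22 mm wide; open, the fingers measure 114 mm over their backs; the gripper's body (76 mm by 85 mm) begins 54 mm behind the grasp point. The pads swing forward as they close: fully open they stand 13 mm farther back than shut.
Start: joints at [1.257, 0.521, -0.036, 1.599, 0.021, 1.021, -0.113], TCP at [0.151, -0.607, 0.21] pointing down, gripper open.
Joint ranges: [-2.91, 2.91], [-0.3, 2.13], [-1.5, 1.42], [0.17, 2.43], [-1.26, 4.41], [0.16, 1.93], [-2.52, 2.52]. Speed limits (rad/s): [1.89, 1.89, 2.39, 2.39, 3.01, 3.01, 3.01].

INTERFACE

Orientations are given as [roll, pitch, yaw] about the fixed x, y, z axes, in that order (R = Rz(yaw) Ry(pitch) Rx(roll)).
In Python, from workcell import bot gives the robot as it stands.
- The arm moves only by the shell command python3 -m creep 'ROWS' [FORCE]. ROWS is JSON, a list of rows, each an object of numbers: "wx", "wy", "wz": the turn, a rotation vector about the tool's x, y, z in degrees; "tx", "ty", "tz": the shift along the tool's x, y, z in m; "claw": the closure, from 0 (fully open) to 1 (shut). A call has 1 to 8 rows; each row is the pose to reach, as a shift and turn from the pose measured when the call began, along the tool's axes at that moment; what a row does not reach only later rows make up. A row lasts 1/10 s, in which the tool goes at most 50 mm and 8.59 degrees, less where a joint would pass 70% of its speed; a pose out of reach is approached as far as the arm can. A call with a gripper value outside its range is refused whole. The fingers move at their own pace and stop on an object; FORCE is the grip in N (left out, the last holds). Time passes only in rows, so rows that repeat a pose let the fingers close. It gives the time, the measured TCP pose, the force and the opening at its end, in the units of the state.
- bot.observe(): the state, without advancing time (a new reading comes with each control period).
- bot.grab_frame(name): name is "scene" or "side" or "wrist"; returns the picture (420x560x3 uint8, blue, green, red); there is no depth.
- bot.get_calibration(name): a dict with "fx", "fy", "cx", "cy" (pixels), "dist_coeffs" ([k1, k2, p1, p2, k3] as OpenCV has them; the pictures are not rectified), "R" (3x3) and "t" (3): a world point X has camera coordinates R X + t. Camera axes: x right, y down, z forward; pixel columns grow to the right and rows downward; lengths in m; the calibration is good to about 2 mm. A picture is of the moment at which its call begins: read the wrist's pose just before it. get_calibration takes no time and is no camera call; for the wrist camera it gives the pose at the moment of the call.
- bot.job_done(): hands the job in, once; it reports no verdict.
The state is a dict: "clock": time; "qpos": joint angles; "qd": joint speeds; "joint_efforts": joint torques, N m; "position": TCP position; "tool_rot": TCP orientation; "force": force on the tool from outside, world axes, zero at the start; "moment": the same for the moment, N m; "grip_width": finger opening in m.
Only numpy, scipy, OpenCV 4.12 (cv2) and the standard library are available. Lean on these libraries where they do the work, as an engineer would, in place of code of your own. Each camera call takes 0.05 s, during which the arm holds its last target.

## Working session

There is one attempt and no reset: what is moved stays moved. The work goes in short steps, Python scripts to look and compute and a shell command to move; the robot and the scene stay as the last step left them, time stands still between calls to the robot, and variables do not carry over. Pictures are saved under pics/ and viewed, and the job is handed in when it is done.

```bash
ls; mkdir -p pics
python3 - <<'E'
from workcell import bot
import cv2,json
s=bot.observe();print(s)
for n in ["scene","side","wrist"]:
    c=bot.get_calibration(n);print(n,c)
    cv2.imwrite(f"pics/{n}0.png",bot.grab_frame(n))
E
```

```text
pics
{'clock': 0.0, 'qpos': array([ 1.25681192,  0.52204433, -0.03633729,  1.59998632,  0.02119882,
        1.02108901, -0.11281394]), 'qd': array([ 2.23079352e-04, -1.76740510e-05, -2.19208587e-03, -1.12683902e-03,
        7.72322139e-04,  2.00507241e-05,  9.08627105e-04]), 'joint_efforts': array([ 6.66721626e-04, -9.27102256e+01,  1.98153824e+00, -3.69922435e+01,
        1.81573274e-02,  8.30375677e-03, -4.75004313e-06]), 'position': array([ 0.15074496, -0.60618566,  0.2099145 ]), 'tool_rot': array([-1.50525775,  1.56965424,  1.88010295]), 'force': array([-0.95491349, -0.34765203, -0.01623449]), 'moment': array([-0.03163542,  0.03238095,  0.01723522]), 'grip_width': 0.08597496339011522}
scene {'fx': 387.6287561571005, 'fy': 387.6287561571005, 'cx': 277.53632357590027, 'cy': 208.32868232430005, 'dist_coeffs': array([-0.07631426,  0.        ,  0.        ,  0.        ,  0.        ]), 'R': array([[-0.56359413, -0.82605017, -0.00166567],
       [-0.59840826,  0.40966792, -0.6885345 ],
       [ 0.56944641, -0.38705725, -0.72520168]]), 't': array([0.27908738, 0.41583345, 0.74493129])}
side {'fx': 431.4975838253693, 'fy': 431.4975838253693, 'cx': 280.7128508936562, 'cy': 214.45648701779209, 'dist_coeffs': array([0.04378395, 0.        , 0.        , 0.        , 0.        ]), 'R': array([[-0.99996943,  0.00771938, -0.00124332],
       [ 0.00552164,  0.58460171, -0.81130164],
       [-0.0055359 , -0.81128371, -0.58462646]]), 't': array([0.57544864, 0.09340067, 0.96325711])}
wrist {'fx': 311.64069382148836, 'fy': 311.64069382148836, 'cx': 278.9611243723659, 'cy': 201.3404442382383, 'dist_coeffs': array([-0.04733137,  0.        ,  0.        ,  0.        ,  0.        ]), 'R': array([[ 0.24269157, -0.97010173, -0.00185123],
       [-0.93235714, -0.23377524,  0.27578852],
       [-0.2679757 , -0.06520554, -0.96121655]]), 't': array([-0.62460904, -0.03759124,  0.37905319])}
```

View pics/scene0.png

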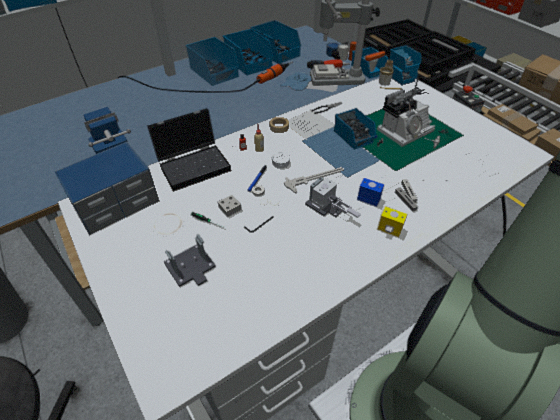

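View pics/side0.png

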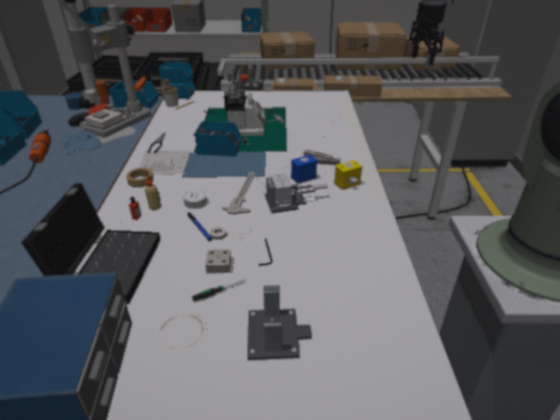

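View pics/wrist0.png

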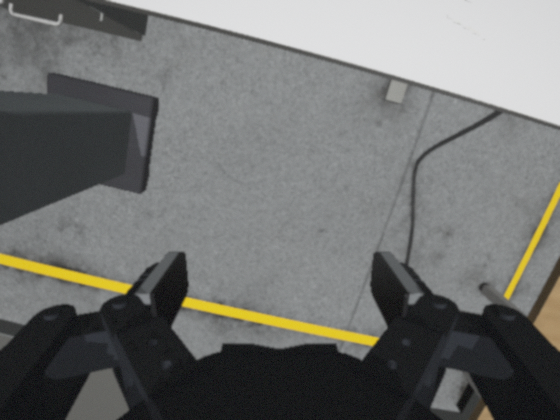

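```bash
cat > h.py <<'E'
import numpy as np,cv2
from workcell import bot
def cal(n): return bot.get_calibration(n)
def ray(c,uv):
    K=np.array([[c['fx'],0,c['cx']],[0,c['fy'],c['cy']],[0,0,1]])
    p=cv2.undistortPoints(np.array([[uv]],float),K,np.array(c['dist_coeffs'])).ravel()
    R=np.array(c['R']);t=np.array(c['t'])
    return -R.T@t, R.T@np.array([p[0],p[1],1])
def onz(c,uv,z):
    o,d=ray(c,uv); return o+d*(z-o[2])/d[2]
def proj(c,X):
    K=np.array([[c['fx'],0,c['cx']],[0,c['fy'],c['cy']],[0,0,1]])
    return cv2.projectPoints(np.atleast_2d(np.array(X,float)),cv2.Rodrigues(np.array(c['R']))[0],np.array(c['t']),K,np.array(c['dist_coeffs']))[0][:,0]
def tri(c1,u1,c2,u2):
    o1,d1=ray(c1,u1);o2,d2=ray(c2,u2)
    A=np.stack([d1,-d2],1);s=np.linalg.lstsq(A,o2-o1,rcond=None)[0]
    a=o1+d1*s[0];b=o2+d2*s[1];return (a+b)/2,np.linalg.norm(a-b)
E
python3 - <<'E'
from h import *
a=cv2.imread('pics/scene0.png');b=cv2.imread('pics/side0.png')
def crop(im,x,y,w,h,k): return cv2.resize(im[y:y+h,x:x+w],None,fx=k,fy=k,interpolation=cv2.INTER_CUBIC)
cv2.imwrite('pics/c1.png',np.hstack([crop(a,290,165,140,100,4)]))
cv2.imwrite('pics/c2.png',np.hstack([crop(b,240,140,140,100,4)]))
cv2.imwrite('pics/c3.png',np.hstack([crop(a,150,220,80,80,5),crop(b,235,275,80,80,5)]))
cs,cd=cal('scene'),cal('side')
print(onz(cs,(322,210),0),onz(cd,(282,200),0),onz(cs,(192,265),0.01),onz(cd,(273,332),0.01))
for n,u in [('hex',(260,222)),('ring',(282,160)),('ring2',(259,190)),('drl',(230,206))]: print(n,onz(cs,u,0))
E
```

```text
[ 0.55208756 -0.19664511  0.        ] [ 0.57026099 -0.23090946  0.        ] [0.58182167 0.20652145 0.01      ] [0.59102711 0.21186097 0.01      ]
hex [ 0.61518239 -0.02141446  0.        ]
ring [ 0.80683361 -0.23068115  0.        ]
ring2 [ 0.72792447 -0.08963544  0.        ]
drl [0.71874606 0.01799024 0.        ]
```

View pics/c1.png

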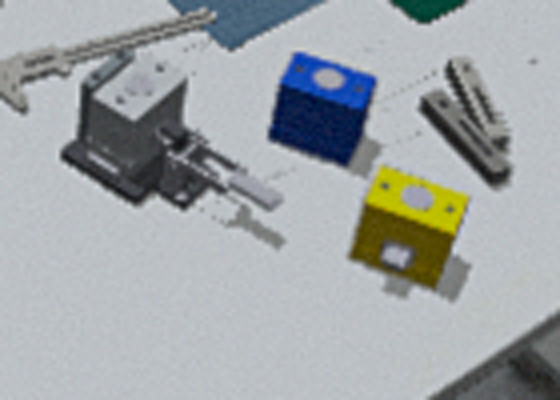

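View pics/c2.png

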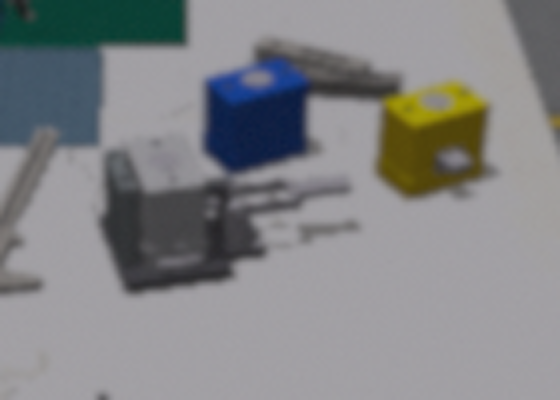

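View pics/c3.png

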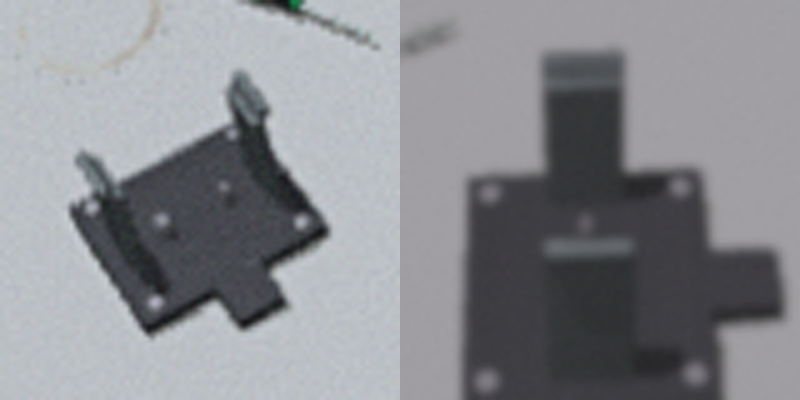

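```bash
cat >> h.py <<'E'
from scipy.spatial.transform import Rotation as Ro
def Rt(s=None):
    s=s or bot.observe(); return Ro.from_euler('xyz',s['tool_rot']).as_matrix()
def goal(p,yaw_jaw,tilt=None):
    """row values to bring TCP to p, tool down, jaw (tool y) along angle yaw (deg, mod 180 nearest)"""
    s=bot.observe();R=Rt(s)
    sh=R.T@(np.array(p)-s['position'])
    best=None
    for k in (0,180):
        a=np.radians(yaw_jaw+k);y=np.array([np.cos(a),np.sin(a),0]);x=np.array([0,0,-1.]);
        if tilt is not None:  # tilt deg: tool x leans to horizontal dir 'perp'
            x=Ro.from_rotvec(y*0).apply(x)
        G=np.stack([x,y,np.cross(x,y)],1)
        w=np.degrees(Ro.from_matrix(R.T@G).as_rotvec())
        if best is None or np.linalg.norm(w)<np.linalg.norm(best): best=w
    print('shift',sh.round(4),'turn',best.round(2),'t',round(s['clock'],2),'q7',s['qpos'].round(2)); return sh,best
E
python3 - <<'E'
from h import *
print(Rt().round(3)); goal((0.47,-0.27,0.3),90); goal((0.5,-0.25,0.3),105)
cd=cal('side')
for v in (200,300,400): print(onz(cd,(410 if v==300 else 440 if v==400 else 390,v),0))
w=cal('wrist');R=np.array(w['R']);print(-R.T@w['t'],R[2])
for n in('scene','side'):
    c=cal(n);print(proj(c,[[.47,0,0],[.57,-.22,0.01],[0.3,0,0]]))
E
```

```text
[[-0.     0.241 -0.97 ]
 [ 0.001 -0.97  -0.241]
 [-1.    -0.001  0.   ]]
shift [-0.0897 -0.2493 -0.3909] turn [1.397e+01 1.000e-02 5.000e-02] t 0.15 q7 [ 1.26  0.52 -0.04  1.6   0.02  1.02 -0.11]
shift [-0.0897 -0.2615 -0.4249] turn [-1.03  0.    0.05] t 0.15 q7 [ 1.26  0.52 -0.04  1.6   0.02  1.02 -0.11]
[ 0.28410636 -0.22797825  0.        ]
[0.32059734 0.12676448 0.        ]
[0.32738238 0.33661682 0.        ]
[ 0.21812254 -0.59003155  0.3736411 ] [-0.26792937 -0.06534646 -0.9612199 ]
[[282.96419311 259.7784771 ]
 [324.62662023 200.81345297]
 [323.81352185 307.73687662]]
[[328.12938418 257.6165516 ]
 [282.14347346 199.15073135]
 [404.81614928 257.28303703]]
```

```bash
python3 -m creep '[{"tx":-0.07,"ty":-0.26,"tz":-0.42},{"tx":-0.07,"ty":-0.26,"tz":-0.42},{"tx":-0.07,"ty":-0.26,"tz":-0.42},{"tx":-0.07,"ty":-0.26,"tz":-0.42},{"tx":-0.07,"ty":-0.26,"tz":-0.42},{"tx":-0.07,"ty":-0.26,"tz":-0.42},{"tx":-0.07,"ty":-0.26,"tz":-0.42},{"tx":-0.07,"ty":-0.26,"tz":-0.42}]'
python3 - <<'E'
from h import *
goal((0.5,-0.24,0.28),105)
E
```

```text
shift [-0.0697 -0.2712 -0.4273] turn [-1.03  0.    0.05] t 0.15 q7 [ 1.26  0.52 -0.04  1.6   0.02  1.02 -0.11]$[0]: bad value
```

```bash
python3 -m creep '[{"wx":0,"wy":0,"wz":0,"tx":-0.07,"ty":-0.27,"tz":-0.425,"claw":0},{"wx":0,"wy":0,"wz":0,"tx":-0.07,"ty":-0.27,"tz":-0.425,"claw":0},{"wx":0,"wy":0,"wz":0,"tx":-0.07,"ty":-0.27,"tz":-0.425,"claw":0},{"wx":0,"wy":0,"wz":0,"tx":-0.07,"ty":-0.27,"tz":-0.425,"claw":0},{"wx":0,"wy":0,"wz":0,"tx":-0.07,"ty":-0.27,"tz":-0.425,"claw":0},{"wx":0,"wy":0,"wz":0,"tx":-0.07,"ty":-0.27,"tz":-0.425,"claw":0},{"wx":0,"wy":0,"wz":0,"tx":-0.07,"ty":-0.27,"tz":-0.425,"claw":0},{"wx":0,"wy":0,"wz":0,"tx":-0.07,"ty":-0.27,"tz":-0.425,"claw":0}]'
python3 - <<'E'
from h import *
goal((0.5,-0.24,0.28),105)
E
```

```text
clock: 0.95
position: [0.425, -0.3178, 0.2657]
tool_rot: [-1.462, 1.57, 1.924]
force: [1.5, -1.0, -0.2]
grip_width: 0.0852
shift [-0.0142 -0.0575 -0.0916] turn [-1.04  0.    0.04] t 0.95 q7 [ 0.66  0.32 -0.17  1.77  0.06  1.06 -0.85]
```

```bash
python3 -m creep '[{"wx":0,"wy":0,"wz":0,"tx":-0.014,"ty":-0.057,"tz":-0.092,"claw":0},{"wx":0,"wy":0,"wz":0,"tx":-0.014,"ty":-0.057,"tz":-0.092,"claw":0},{"wx":0,"wy":0,"wz":0,"tx":-0.014,"ty":-0.057,"tz":-0.092,"claw":0},{"wx":0,"wy":0,"wz":0,"tx":-0.014,"ty":-0.057,"tz":-0.092,"claw":0},{"wx":0,"wy":0,"wz":0,"tx":-0.014,"ty":-0.057,"tz":-0.092,"claw":0}]'
python3 - <<'E'
from h import *
im=bot.grab_frame('wrist');cv2.imwrite('pics/w1.png',im)
s=bot.observe();print(s['position'],s['clock'])
E
```

```text
clock: 1.45
position: [0.4998, -0.2411, 0.2795]
tool_rot: [-0.597, 1.57, 2.788]
force: [-0.0, -0.2, -0.6]
grip_width: 0.0854
[ 0.49957681 -0.24145743  0.27950414] 1.5
```

View pics/w1.png

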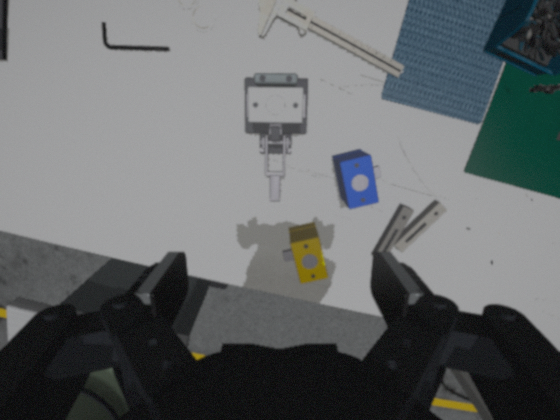

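Run:
```python
import cv2
im=cv2.imread('pics/w1.png')
cv2.imwrite('pics/w1c.png',cv2.resize(im[60:290,210:400],None,fx=2.6*1.0,fy=2.6,interpolation=cv2.INTER_CUBIC))
cv2.imwrite('pics/w1d.png',cv2.resize(im[65:205,235:320],None,fx=4.2,fy=4.2,interpolation=cv2.INTER_CUBIC))
```

```text
(no output)
```

View pics/w1d.png

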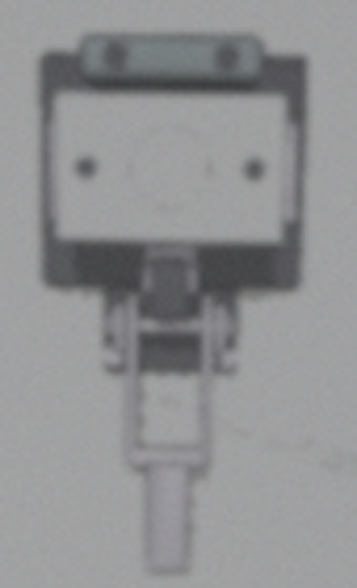

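Run:
```python
from h import *
c=cal('wrist')
im=cv2.imread('pics/w1.png')
g=cv2.cvtColor(im,cv2.COLOR_BGR2GRAY)
sub=g[86:124,246:305]
m=np.zeros_like(g);m[86:124,246:305]=(sub>150)*255
print(np.percentile(sub,[10,50,90]))
cs=cv2.findContours(m,cv2.RETR_EXTERNAL,cv2.CHAIN_APPROX_NONE)[0];k=max(cs,key=cv2.contourArea);r=cv2.minAreaRect(k);print(r)
f=lambda u,v:(u/4.2+235-.4,v/4.2+65-.4)
P=[onz(c,f(*q),.07) for q in [(53,93),(287,93),(285,242),(50,242)]]
for p in P:print(p.round(4))
ctr=np.mean(P,0);d=(P[0]+P[3]-P[1]-P[2]);print('ctr',ctr,'yaw',np.degrees(np.arctan2(-d[0],d[1])), np.linalg.norm(d)/2)
H=[onz(c,f(*q),.07) for q in [(87,168),(254,168)]];print('holes mid',np.mean(H,0),np.linalg.norm(H[0]-H[1]),np.degrees(np.arctan2(-(H[0]-H[1])[0],(H[0]-H[1])[1])))
T=[onz(c,f(*q),.0355) for q in [(146,572),(190,570),(150,468),(188,468)]];
for p in T:print('tongue',p.round(4))
# yellow
hsv=cv2.cvtColor(im,cv2.COLOR_BGR2HSV)
m=cv2.inRange(hsv,(20,120,130),(35,255,255));k=max(cv2.findContours(m,0,1)[0],key=cv2.contourArea);
for b in cv2.boxPoints(cv2.minAreaRect(k)):print('yel',onz(c,b,.06).round(3))
m=cv2.inRange(hsv,(105,120,120),(130,255,255));k=max(cv2.findContours(m,0,1)[0],key=cv2.contourArea);
for b in cv2.boxPoints(cv2.minAreaRect(k)):print('blue',onz(c,b,.06).round(3))
```

```text
[116. 158. 160.]
((275.22979736328125, 104.41606140136719), (53.36943817138672, 32.681968688964844), 1.7357045412063599)
[ 0.5852 -0.1831  0.07  ]
[ 0.6004 -0.2444  0.07  ]
[ 0.5624 -0.2541  0.07  ]
[ 0.5467 -0.1908  0.07  ]
ctr [ 0.57368419 -0.2181087   0.07      ] yaw 13.927502493461258 0.06415186415942743
holes mid [ 0.57389548 -0.21856008  0.07      ] 0.04566515947418001 13.929341022833496
tongue [ 0.4507 -0.2401  0.0355]
tongue [ 0.4548 -0.2538  0.0355]
tongue [ 0.4843 -0.2334  0.0355]
tongue [ 0.4872 -0.2451  0.0355]
yel [ 0.406 -0.283  0.06 ]
yel [ 0.423 -0.314  0.06 ]
yel [ 0.386 -0.334  0.06 ]
yel [ 0.368 -0.303  0.06 ]
blue [ 0.528 -0.311  0.06 ]
blue [ 0.545 -0.345  0.06 ]
blue [ 0.491 -0.376  0.06 ]
blue [ 0.473 -0.341  0.06 ]
```

View pics/w1c.png

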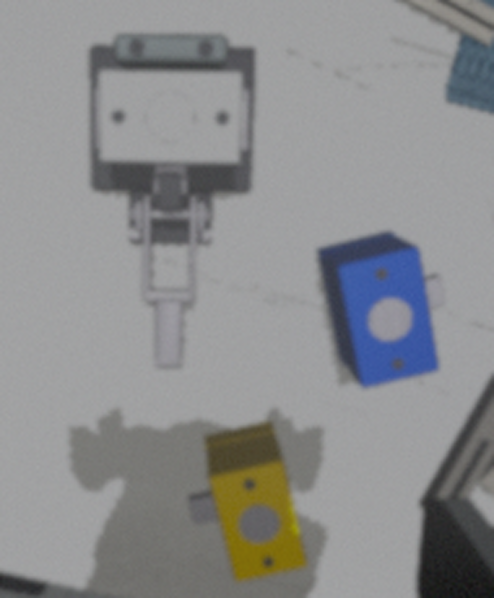

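Run:
```python
from h import *
goal((0.4651,-0.2455,0.10),104)
goal((0.4651,-0.2455,0.034),104)
```

```text
shift [ 0.1795 -0.0042  0.0343] turn [-0.13  0.05  0.03] t 1.5 q7 [ 0.5   0.35 -0.2   1.69  0.08  1.11 -1.06]
shift [ 0.2455 -0.0042  0.0342] turn [-0.13  0.05  0.03] t 1.5 q7 [ 0.5   0.35 -0.2   1.69  0.08  1.11 -1.06]
```

```bash
python3 -m creep '[{"wx":0,"wy":0,"wz":0,"tx":0.05,"ty":-0.004,"tz":0.034,"claw":0.4},{"wx":0,"wy":0,"wz":0,"tx":0.1,"ty":-0.004,"tz":0.034,"claw":0.4},{"wx":0,"wy":0,"wz":0,"tx":0.15,"ty":-0.004,"tz":0.034,"claw":0.4},{"wx":0,"wy":0,"wz":0,"tx":0.19,"ty":-0.004,"tz":0.034,"claw":0.4},{"wx":0,"wy":0,"wz":0,"tx":0.22,"ty":-0.004,"tz":0.034,"claw":0.4},{"wx":0,"wy":0,"wz":0,"tx":0.235,"ty":-0.004,"tz":0.034,"claw":0.4},{"wx":0,"wy":0,"wz":0,"tx":0.244,"ty":-0.004,"tz":0.034,"claw":0.4},{"wx":0,"wy":0,"wz":0,"tx":0.244,"ty":-0.004,"tz":0.034,"claw":0.4}]' 30
python3 - <<'E'
from h import *
goal((0.4651,-0.2455,0.034),104)
cv2.imwrite('pics/w2.png',bot.grab_frame('wrist'));a=bot.grab_frame('side')[150:250,230:380]
cv2.imwrite('pics/s2.png',cv2.resize(a,None,fx=4,fy=4,interpolation=2))
E
```

```text
clock: 2.3
position: [0.4644, -0.2463, 0.0349]
tool_rot: [-0.472, 1.568, 2.911]
force: [0.0, -0.1, 0.6]
grip_width: 0.0516
shift [ 0.0009 -0.0006 -0.0009] turn [-0.2   0.13  0.06] t 2.3 q7 [ 0.49  0.63 -0.15  1.98  0.18  0.54 -1.12]
```

View pics/w2.png

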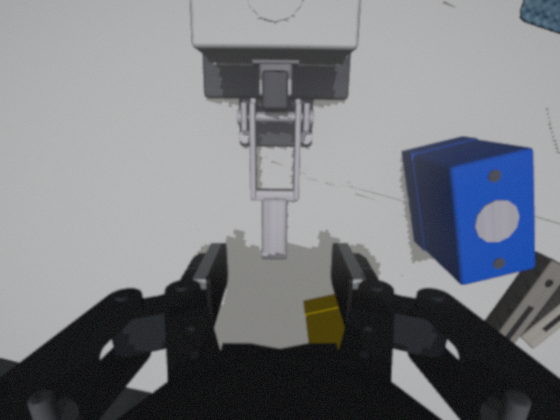

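View pics/s2.png

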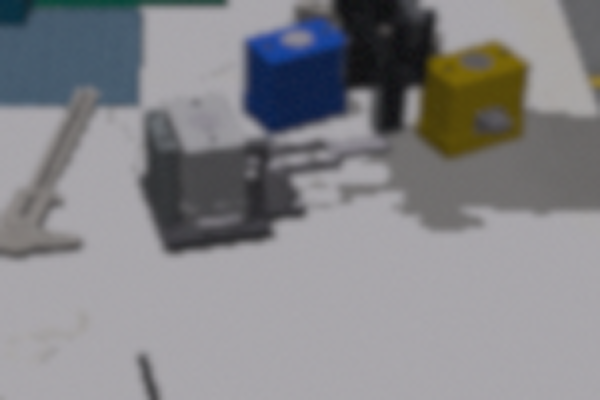

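Run:
```python
from h import *
c=cal('wrist');s=bot.observe();p=s['position'];R=Rt(s)
print(proj(c,[p,p+R@[0.017,0,0],p+R@[0,0,0.011],p+R@[0,0,-0.011]]))
for q in [(262,257),(286,257),(262,200),(287,200)]: print(onz(c,q,.0355).round(4), onz(c,q,.039).round(4))
ex=np.array([.9703,.2419,0]);o=np.array([.5738,-.2184,0])
for uv in [(273.5,257)]:
  for z in (.0355,.039): print((onz(c,uv,z)-o)@ex)
```

```text
[[278.44468078 239.301815  ]
 [278.51212214 228.51581268]
 [278.42743598 256.97320502]
 [278.46272016 220.97534541]]
[ 0.452  -0.2398  0.0355] [ 0.4538 -0.2396  0.039 ]
[ 0.4554 -0.2533  0.0355] [ 0.457  -0.2528  0.039 ]
[ 0.4855 -0.2321  0.0355] [ 0.4865 -0.2321  0.039 ]
[ 0.4888 -0.2454  0.0355] [ 0.4897 -0.2451  0.039 ]
-0.1233270641890488
-0.12160735207776281
```

```bash
python3 -m creep '[{"wx":0,"wy":0,"wz":0,"tx":0.0,"ty":-0.0025,"tz":0,"claw":0.6},{"wx":0,"wy":0,"wz":0,"tx":0.0,"ty":-0.0025,"tz":0,"claw":0.8},{"wx":0,"wy":0,"wz":0,"tx":0.0,"ty":-0.0025,"tz":0,"claw":1},{"wx":0,"wy":0,"wz":0,"tx":0.0,"ty":-0.0025,"tz":0,"claw":1},{"wx":0,"wy":0,"wz":0,"tx":0.0,"ty":-0.0025,"tz":0,"claw":1}]' 30; python3 -m creep '[{"wx":0,"wy":0,"wz":0,"tx":0.0,"ty":0,"tz":0,"claw":1},{"wx":0,"wy":0,"wz":0,"tx":0.0,"ty":0,"tz":0,"claw":1}]' 30
```

```text
clock: 2.9
position: [0.4649, -0.2439, 0.0364]
tool_rot: [0.869, 1.57, -2.031]
force: [0.3, -0.2, -0.2]
grip_width: 0.0001
clock: 3.1
position: [0.4649, -0.2439, 0.0364]
tool_rot: [0.791, 1.57, -2.11]
force: [-0.9, 0.6, 0.2]
grip_width: -0.0001
```

Run:
```python
from h import *
cv2.imwrite('pics/w3.png',bot.grab_frame('wrist'));a=bot.grab_frame('scene')[150:250,290:430]
cv2.imwrite('pics/s3.png',cv2.resize(a,None,fx=4,fy=4,interpolation=2))
c=cal('wrist');s=bot.observe();p=s['position'];R=Rt(s)
print(R.round(3),proj(c,[p,p+R@[0.017,0,0]]))
```

```text
[[-0.     0.239 -0.971]
 [-0.    -0.971 -0.239]
 [-1.     0.     0.   ]] [[278.40465915 239.25503422]
 [278.47533124 228.47057426]]
```

View pics/w3.png

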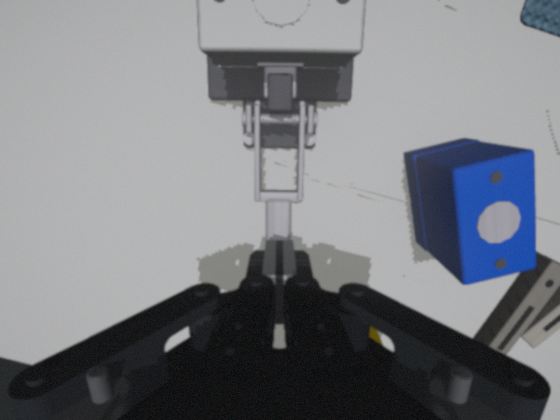

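View pics/s3.png

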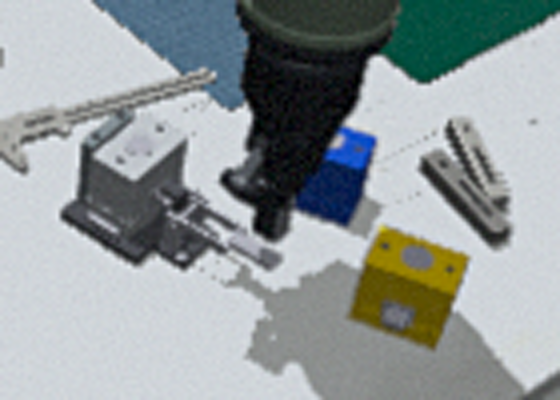

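Run:
```python
from h import *
s=bot.observe();p=s['position'];R=Rt(s)
out=[]
for n in('scene','side'):
    im=bot.grab_frame(n);c=cal(n)
    P=proj(c,[p,p+R@[0.017,0,0],[.4651,-.2455,.0355],[.4525,-.2487,.0355]])
    print(n,P.round(1))
    x,y=P[0].astype(int)
    k=7;cr=cv2.resize(im[y-25:y+20,x-28:x+28],None,fx=k,fy=k,interpolation=2)
    for q,col in zip(P,[(0,0,255),(0,255,0),(255,0,0),(255,0,255)]):
        cv2.circle(cr,tuple(int(v) for v in ((q-[x-28,y-25]+.5)*k)),3,col,-1)
    out.append(cr)
cv2.imwrite('pics/s4.png',np.hstack(out))
```

```text
scene [[355.9 212.9]
 [355.  217. ]
 [356.2 212.8]
 [360.1 215.1]]
side [[322.  185.5]
 [321.6 191. ]
 [321.8 185.5]
 [326.5 184.8]]
```

View pics/s4.png

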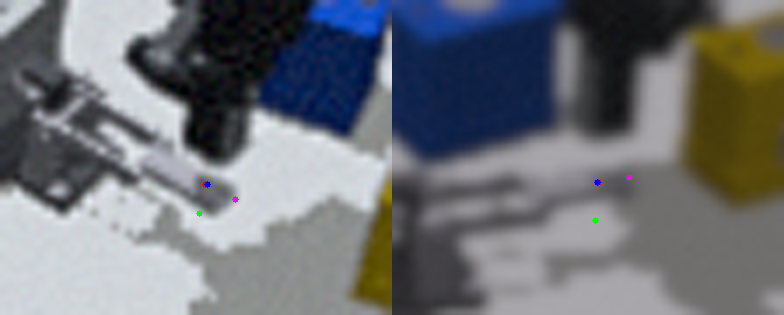

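Run:
```python
from h import *
s=bot.observe();p=s['position'];R=Rt(s)
a=(355-28+217/7-.5,212-25+160/7-.5);b=(322-28+(605-392)/7-.5,185-25+133/7-.5)
cs,cd,cw=cal('scene'),cal('side'),cal('wrist')
X,e=tri(cs,a,cd,b);print(X,e,R.T@(X-p))
X,e=tri(cs,a,cw,(279,241));print(X,e,R.T@(X-p))
X,e=tri(cd,b,cw,(279,241));print(X,e,R.T@(X-p))
```

```text
[ 0.4603953  -0.24182699  0.05782708] 0.002763187829848 [-0.02140668 -0.00313567  0.00387744]
[ 0.46663665 -0.24573696  0.04711193] 0.0055893714113074 [-0.01069139  0.0021499  -0.0012511 ]
[ 0.46598929 -0.24344429  0.0556165 ] 0.011128812815773948 [-0.01919655 -0.00022883 -0.00116841]
```

```bash
python3 -m creep '[{"wx":0,"wy":0,"wz":0,"tx":0.0,"ty":0,"tz":0,"claw":0.6},{"wx":0,"wy":0,"wz":0,"tx":0.0,"ty":0,"tz":0,"claw":0.6},{"wx":0,"wy":0,"wz":0,"tx":0.0,"ty":0,"tz":0,"claw":0.6},{"wx":0,"wy":0,"wz":0,"tx":0.015,"ty":0,"tz":0,"claw":0.6},{"wx":0,"wy":0,"wz":0,"tx":0.015,"ty":0,"tz":0,"claw":0.6}]' 30
cat >> h.py <<'E'
def look(name,pts=None,k=7,hw=28,hh=22):
    s=bot.observe();p=s['position'];R=Rt(s);out=[]
    for n in('scene','side'):
        im=bot.grab_frame(n);c=cal(n)
        P=proj(c,[p]+list(pts if pts is not None else []))
        x,y=P[0].astype(int) if pts is None else P[1].astype(int)
        cr=cv2.resize(im[y-hh:y+hh,x-hw:x+hw],None,fx=k,fy=k,interpolation=2)
        for q,col in zip(P,[(0,0,255),(0,255,0),(255,0,0),(255,0,255)]):
            cv2.circle(cr,tuple(int(v) for v in ((q-[x-hw,y-hh]+.5)*k)),3,col,-1)
        out.append(cr);print(n,'crop origin',x-hw,y-hh,'k',k,'w',cr.shape[1])
    cv2.imwrite(name,np.hstack(out))
E
python3 -c "
from h import *
look('pics/s5.png')"
```

```text
clock: 3.8
position: [0.4642, -0.2436, 0.0203]
tool_rot: [-0.479, 1.569, 2.904]
force: [-0.9, 1.1, -0.3]
grip_width: 0.034
scene crop origin 327 194 k 7 w 392
side crop origin 293 168 k 7 w 392
```

View pics/s5.png

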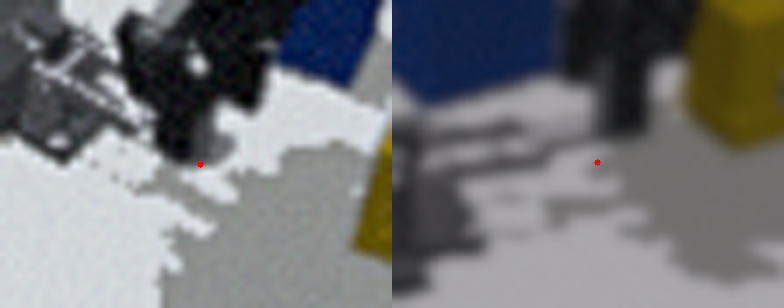

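```bash
python3 -m creep '[{"wx":0,"wy":0,"wz":0,"tx":0.005,"ty":0,"tz":0,"claw":0.6},{"wx":0,"wy":0,"wz":0,"tx":0.01,"ty":0,"tz":0,"claw":0.6},{"wx":0,"wy":0,"wz":0,"tx":0.013,"ty":0,"tz":0,"claw":0.6},{"wx":0,"wy":0,"wz":0,"tx":0.013,"ty":0,"tz":0,"claw":0.6}]' 30
python3 -c "
from h import *
look('pics/s6.png')
cv2.imwrite('pics/w6.png',bot.grab_frame('wrist'))"
```

```text
clock: 4.3
position: [0.4644, -0.2437, 0.008]
tool_rot: [-0.43, 1.569, 2.953]
force: [-1.5, -0.6, -0.7]
grip_width: 0.0343
scene crop origin 326 197 k 7 w 392
side crop origin 293 172 k 7 w 392
```

View pics/s6.png

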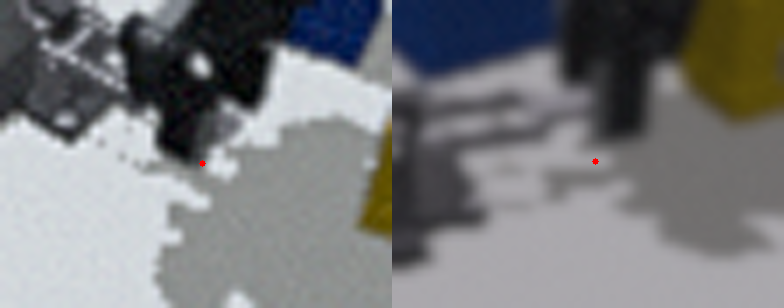

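View pics/w6.png

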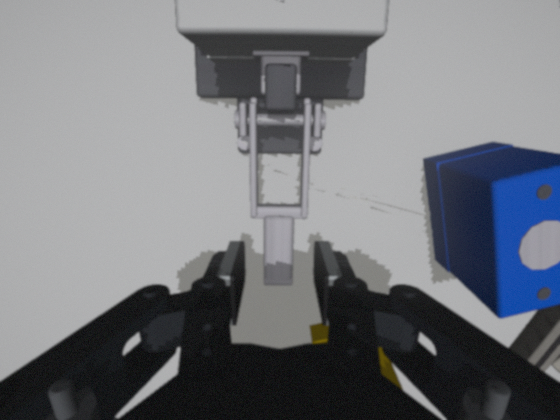

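```bash
python3 -m creep '[{"wx":0,"wy":0,"wz":0,"tx":0.0,"ty":0,"tz":0,"claw":0.8},{"wx":0,"wy":0,"wz":0,"tx":0.0,"ty":0,"tz":0,"claw":1},{"wx":0,"wy":0,"wz":0,"tx":0.0,"ty":0,"tz":0,"claw":1},{"wx":0,"wy":0,"wz":0,"tx":0.0,"ty":0,"tz":0,"claw":1}]' 30
python3 -c "
from h import *
look('pics/s7.png')
cv2.imwrite('pics/w7.png',bot.grab_frame('wrist'))"
```

```text
clock: 4.85
position: [0.4647, -0.2435, 0.0087]
tool_rot: [-0.52, 1.57, 2.863]
force: [-1.9, 4.6, 5.3]
grip_width: 0.0127
scene crop origin 326 197 k 7 w 392
side crop origin 293 172 k 7 w 392
```

View pics/w7.png

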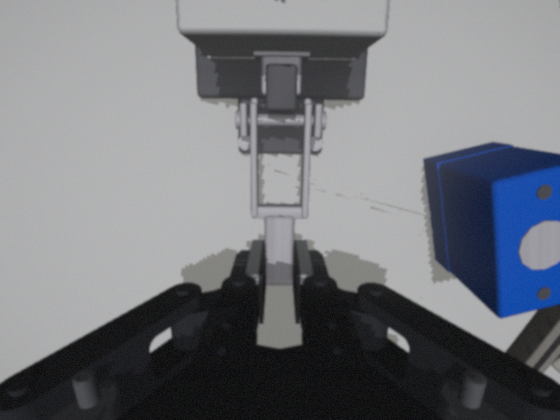

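View pics/s7.png

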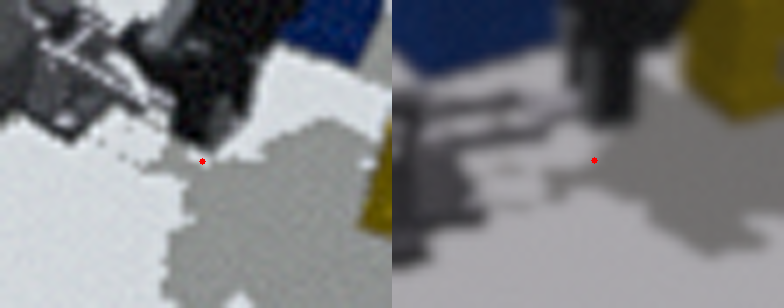

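```bash
python3 -m creep '[{"wx":0,"wy":0,"wz":0,"tx":0.0,"ty":0,"tz":0,"claw":0.7},{"wx":0,"wy":0,"wz":0,"tx":0.0,"ty":0,"tz":0,"claw":0.7},{"wx":0,"wy":0,"wz":0,"tx":0.004,"ty":0,"tz":-0.005,"claw":0.7},{"wx":0,"wy":0,"wz":0,"tx":0.008,"ty":0,"tz":-0.005,"claw":0.7},{"wx":0,"wy":0,"wz":0,"tx":0.008,"ty":0,"tz":-0.005,"claw":0.7}]' 30
python3 -m creep '[{"wx":0,"wy":0,"wz":0,"tx":0.0,"ty":0,"tz":0,"claw":0.9},{"wx":0,"wy":0,"wz":0,"tx":0,"ty":0,"tz":0,"claw":1},{"wx":0,"wy":0,"wz":0,"tx":0.0,"ty":0,"tz":0,"claw":1},{"wx":0,"wy":0,"wz":0,"tx":0.0,"ty":0,"tz":0,"claw":1}]' 30
python3 -c "
from h import *
look('pics/s8.png')
cv2.imwrite('pics/w8.png',bot.grab_frame('wrist'))"
```

```text
clock: 5.5
position: [0.4694, -0.2421, -0.0001]
tool_rot: [-0.598, 1.569, 2.786]
force: [0.5, -0.1, 0.2]
grip_width: 0.0258
clock: 5.9
position: [0.4693, -0.2422, -0.0001]
tool_rot: [-0.558, 1.569, 2.825]
force: [0.8, -1.4, -1.7]
grip_width: 0.0129
scene crop origin 324 198 k 7 w 392
side crop origin 291 175 k 7 w 392
```

View pics/s8.png

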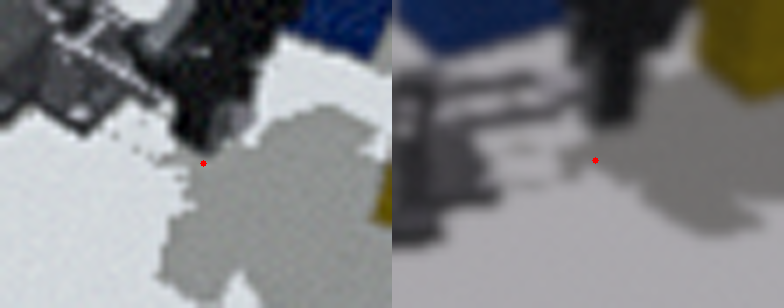

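View pics/w8.png

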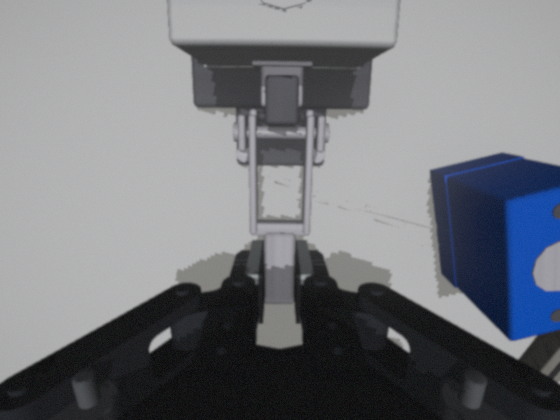

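```bash
python3 -m creep '[{"wx":0,"wy":0,"wz":0,"tx":-0.0066,"ty":0,"tz":-0.0003,"claw":1},{"wx":0,"wy":0,"wz":0,"tx":-0.0131,"ty":0,"tz":-0.0013,"claw":1},{"wx":0,"wy":0,"wz":0,"tx":-0.0195,"ty":0,"tz":-0.003,"claw":1},{"wx":0,"wy":0,"wz":0,"tx":-0.0257,"ty":0,"tz":-0.0052,"claw":1},{"wx":0,"wy":0,"wz":0,"tx":-0.0316,"ty":0,"tz":-0.0081,"claw":1},{"wx":0,"wy":0,"wz":0,"tx":-0.0373,"ty":0,"tz":-0.0115,"claw":1}]' 40
python3 -c "
from h import *
look('pics/s9.png')"
```

```text
clock: 6.65
position: [0.4813, -0.2394, 0.0377]
tool_rot: [-0.921, 1.57, 2.463]
force: [6.7, -1.2, -7.9]
grip_width: 0.0126
scene crop origin 322 187 k 7 w 392
side crop origin 287 164 k 7 w 392
```

View pics/s9.png

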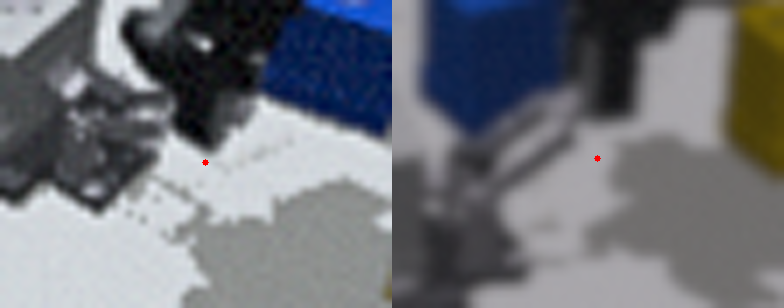

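```bash
python3 -m creep '[{"wx":0,"wy":0,"wz":0,"tx":-0.0052,"ty":0,"tz":-0.004,"claw":1},{"wx":0,"wy":0,"wz":0,"tx":-0.01,"ty":0,"tz":-0.0085,"claw":1},{"wx":0,"wy":0,"wz":0,"tx":-0.0144,"ty":0,"tz":-0.0135,"claw":1},{"wx":0,"wy":0,"wz":0,"tx":-0.0182,"ty":0,"tz":-0.0188,"claw":1},{"wx":0,"wy":0,"wz":0,"tx":-0.0215,"ty":0,"tz":-0.0246,"claw":1},{"wx":0,"wy":0,"wz":0,"tx":-0.0242,"ty":0,"tz":-0.0306,"claw":1},{"wx":0,"wy":0,"wz":0,"tx":-0.0263,"ty":0,"tz":-0.0368,"claw":1}]' 40
python3 -c "
from h import *
look('pics/s10.png')"
```

```text
clock: 7.45
position: [0.5169, -0.2309, 0.0641]
tool_rot: [-0.158, 1.57, -3.057]
force: [1.7, -6.3, -12.3]
grip_width: 0.0127
scene crop origin 313 174 k 7 w 392
side crop origin 274 157 k 7 w 392
```

View pics/s10.png

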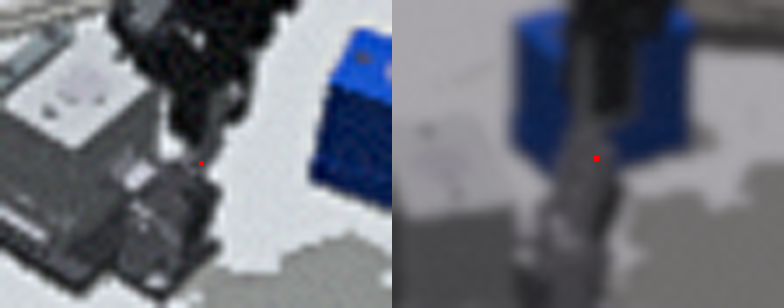

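```bash
python3 -m creep '[{"wx":0,"wy":0,"wz":0,"tx":0,"ty":0,"tz":0,"claw":0.6},{"wx":0,"wy":0,"wz":0,"tx":0,"ty":0,"tz":0,"claw":0.6},{"wx":0,"wy":0,"wz":0,"tx":0,"ty":0,"tz":0,"claw":0.6},{"wx":0,"wy":0,"wz":0,"tx":-0.04,"ty":0,"tz":0.003,"claw":0.3},{"wx":0,"wy":0,"wz":0,"tx":-0.09,"ty":0,"tz":0.003,"claw":0},{"wx":0,"wy":0,"wz":0,"tx":-0.1,"ty":0,"tz":0.003,"claw":0},{"wx":0,"wy":0,"wz":0,"tx":-0.1,"ty":0,"tz":0.003,"claw":0}]' 40
python3 -c "
from h import *
look('pics/s11.png',[[.5738,-.2184,.05]],k=5,hw=40,hh=35)
cv2.imwrite('pics/w11.png',bot.grab_frame('wrist'))"
```

```text
clock: 8.25
position: [0.5155, -0.2318, 0.1663]
tool_rot: [2.409, 1.568, -0.491]
force: [-0.5, -0.7, -0.5]
grip_width: 0.0853
scene crop origin 284 155 k 5 w 400
side crop origin 240 151 k 5 w 400
```

View pics/s11.png

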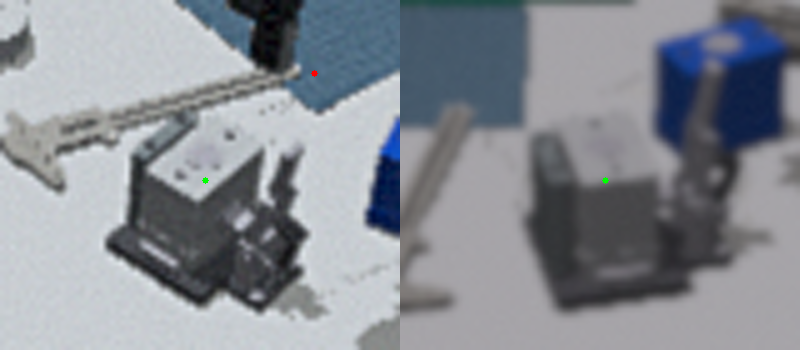

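View pics/w11.png

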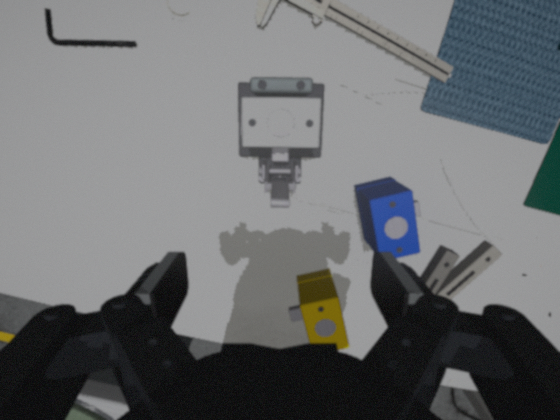

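Run:
```python
from h import *
c=cal('wrist')
P=[onz(c,q,.07) for q in [(242,97),(323.5,97),(322.5,151),(240.5,151)]]
ctr=np.mean(P,0);d=(P[0]+P[3]-P[1]-P[2]);print('ctr',ctr,'yaw',np.degrees(np.arctan2(-d[0],d[1])), np.linalg.norm(d)/2,np.linalg.norm(P[0]-P[3]))
H=[onz(c,q,.07) for q in [(252,123),(309,123)]];print('holes mid',np.mean(H,0))
goal((.5758,-.2175,.06),104)
goal((.5758,-.2175,.010),104)
```

```text
ctr [ 0.57252222 -0.21948804  0.07      ] yaw 13.984037230840942 0.06567689407706272 0.042447302083565494
holes mid [ 0.57336445 -0.21794254  0.07      ]
shift [ 0.1031  0.0015 -0.0635] turn [-0.11  0.1   0.04] t 8.4 q7 [ 0.45  0.49 -0.19  1.8   0.11  0.86 -1.12]
shift [ 0.1531  0.0016 -0.0636] turn [-0.11  0.1   0.04] t 8.4 q7 [ 0.45  0.49 -0.19  1.8   0.11  0.86 -1.12]
```

```bash
python3 -m creep '[{"wx":0,"wy":0,"wz":0,"tx":0.0,"ty":0.001,"tz":-0.04,"claw":0},{"wx":0,"wy":0,"wz":0,"tx":0.0,"ty":0.001,"tz":-0.063,"claw":0},{"wx":0,"wy":0,"wz":0,"tx":0.05,"ty":0.001,"tz":-0.063,"claw":0},{"wx":0,"wy":0,"wz":0,"tx":0.09,"ty":0.001,"tz":-0.063,"claw":0},{"wx":0,"wy":0,"wz":0,"tx":0.1,"ty":0.001,"tz":-0.063,"claw":0},{"wx":0,"wy":0,"wz":0,"tx":0.1,"ty":0.001,"tz":-0.063,"claw":0}]' 40
python3 -c "
from h import *
look('pics/s12.png',[[.5738,-.2184,.07]],k=5,hw=40,hh=35)
cv2.imwrite('pics/w12.png',bot.grab_frame('wrist'))"
```

```text
clock: 9.0
position: [0.5741, -0.2166, 0.0614]
tool_rot: [-0.515, 1.565, 2.869]
force: [0.4, 0.3, 0.1]
grip_width: 0.0855
scene crop origin 285 150 k 5 w 400
side crop origin 240 144 k 5 w 400
```

View pics/s12.png

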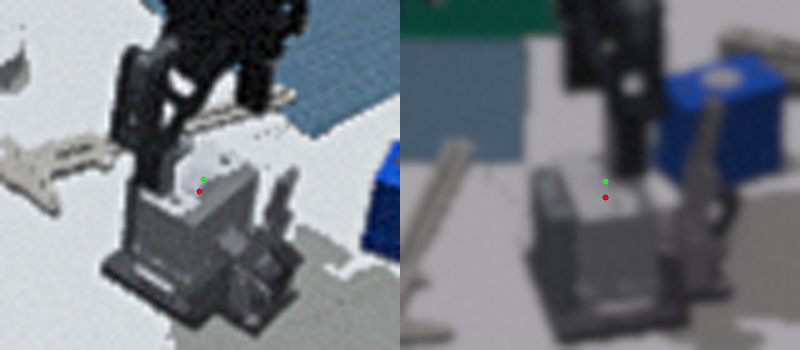

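View pics/w12.png

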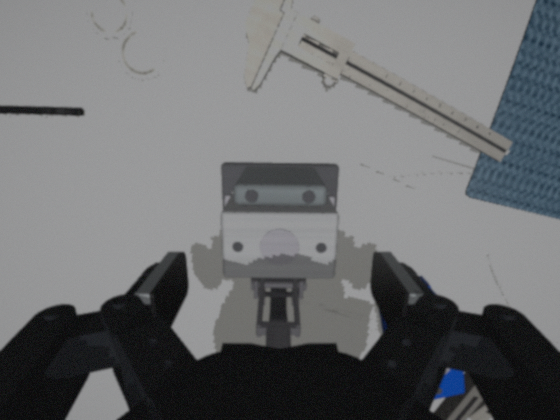

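```bash
python3 -m creep '[{"wx":0,"wy":0,"wz":0,"tx":0.015,"ty":0,"tz":0,"claw":0},{"wx":0,"wy":0,"wz":0,"tx":0.03,"ty":0,"tz":0,"claw":0},{"wx":0,"wy":0,"wz":0,"tx":0.04,"ty":0,"tz":0,"claw":0},{"wx":0,"wy":0,"wz":0,"tx":0.04,"ty":0,"tz":0,"claw":0}]' 40
python3 -c "
from h import *
look('pics/s13.png',[[.5738,-.2184,.07]],k=5,hw=40,hh=35)
cv2.imwrite('pics/w13.png',bot.grab_frame('wrist'))"
```

```text
clock: 9.55
position: [0.5751, -0.2171, 0.023]
tool_rot: [-0.44, 1.568, 2.944]
force: [0.7, -0.4, 0.6]
grip_width: 0.0857
scene crop origin 285 150 k 5 w 400
side crop origin 240 144 k 5 w 400
```

View pics/s13.png

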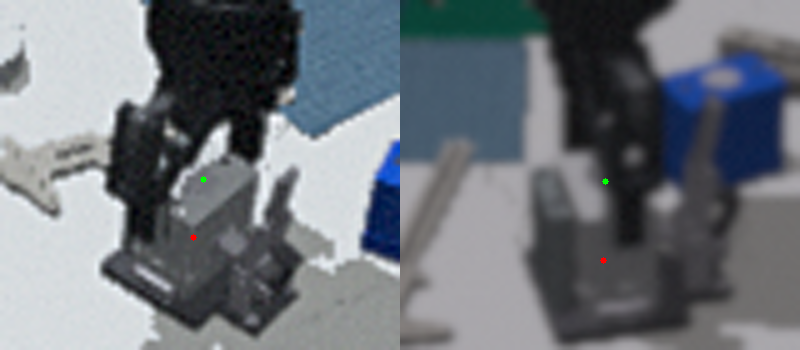

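View pics/w13.png

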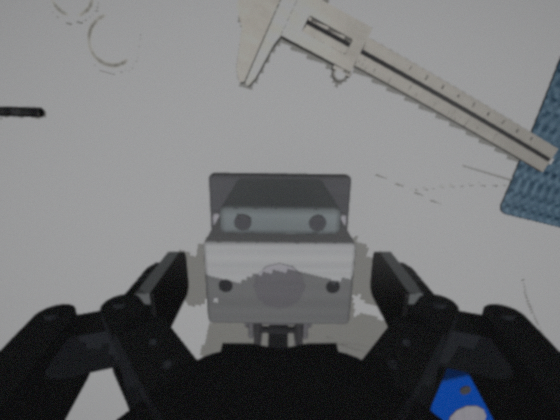

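```bash
python3 -m creep '[{"wx":0,"wy":0,"wz":0,"tx":0.002,"ty":0,"tz":0,"claw":0.1},{"wx":0,"wy":0,"wz":0,"tx":0.002,"ty":0,"tz":0,"claw":0.2},{"wx":0,"wy":0,"wz":0,"tx":0.002,"ty":0,"tz":0,"claw":0.3},{"wx":0,"wy":0,"wz":0,"tx":0.002,"ty":0,"tz":0,"claw":0.5},{"wx":0,"wy":0,"wz":0,"tx":0.002,"ty":0,"tz":0,"claw":0.5},{"wx":0,"wy":0,"wz":0,"tx":0.002,"ty":0,"tz":0,"claw":0.5}]' 60
python3 -c "
from h import *
look('pics/s14.png',[[.5738,-.2184,.07]],k=5,hw=40,hh=35)
"
```

```text
clock: 10.3
position: [0.5765, -0.2175, 0.0235]
tool_rot: [2.405, 1.57, -0.495]
force: [-2.9, 1.4, 5.2]
grip_width: 0.0628
scene crop origin 285 150 k 5 w 400
side crop origin 240 144 k 5 w 400
```

View pics/s14.png

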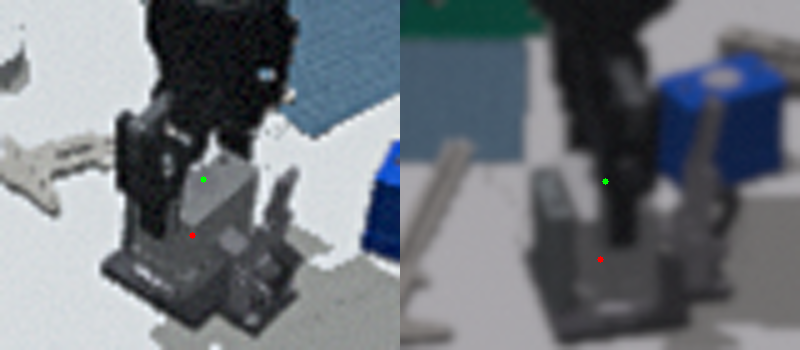

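```bash
python3 -m creep '[{"wx":0,"wy":0,"wz":0,"tx":-0.004,"ty":0,"tz":0,"claw":0.5},{"wx":0,"wy":0,"wz":0,"tx":-0.01,"ty":0,"tz":0,"claw":0.5},{"wx":0,"wy":0,"wz":0,"tx":-0.02,"ty":0,"tz":0,"claw":0.5},{"wx":0,"wy":0,"wz":0,"tx":-0.03,"ty":0,"tz":0,"claw":0.5}]' 60
python3 -m creep '[{"wx":0,"wy":0,"wz":0,"tx":-0.03,"ty":0,"tz":0,"claw":0.5},{"wx":0,"wy":0,"wz":0,"tx":-0.06,"ty":0,"tz":0,"claw":0.5},{"wx":0,"wy":0,"wz":0,"tx":-0.09,"ty":0,"tz":0,"claw":0.5},{"wx":0,"wy":0,"wz":0,"tx":-0.09,"ty":0,"tz":0,"claw":0.5}]' 60
python3 -c "
from h import *
look('pics/s15.png',[[.5738,-.2184,.07]],k=5,hw=40,hh=35)
im=bot.grab_frame('scene');cv2.imwrite('pics/scene15.png',im)
"
```

```text
clock: 10.8
position: [0.5765, -0.2175, 0.0545]
tool_rot: [2.405, 1.57, -0.494]
force: [0.1, 0.1, -2.7]
grip_width: 0.0629
clock: 11.2
position: [0.5784, -0.2181, 0.1493]
tool_rot: [2.566, 1.563, -0.334]
force: [1.4, -0.7, -2.9]
grip_width: 0.0625
scene crop origin 285 150 k 5 w 400
side crop origin 240 144 k 5 w 400
```

View pics/s15.png

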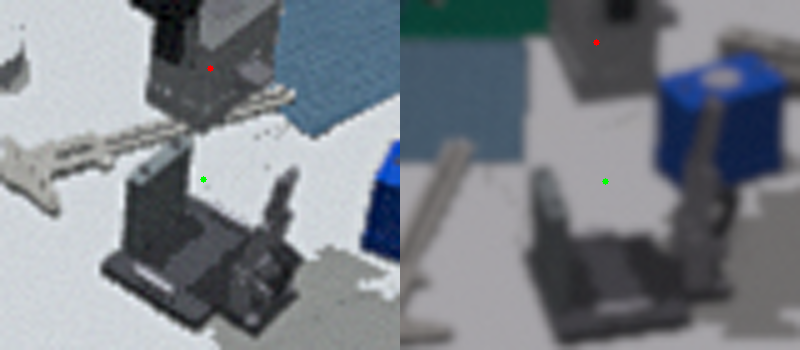

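View pics/scene15.png

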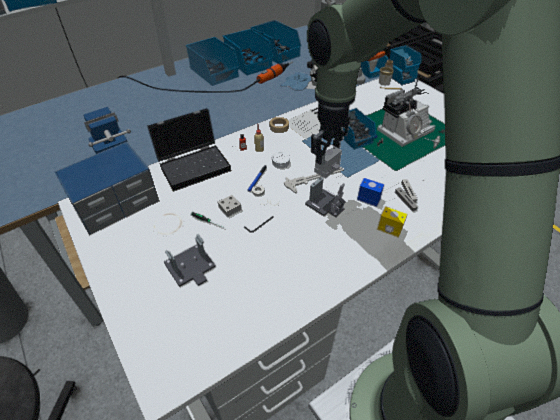

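Run:
```python
from h import *
goal((.4927,-.029,.06),104)
cv2.imwrite('pics/w15.png',bot.grab_frame('wrist'))
c=cal('wrist');print(proj(c,[[.49,-.03,0]]))
```

```text
shift [ 0.0842 -0.203   0.0358] turn [-0.13 -0.03 -0.04] t 11.35 q7 [ 0.39  0.58 -0.18  1.68  0.13  0.89 -1.17]
[[ 88.31848707 218.68515417]]
```

View pics/w15.png

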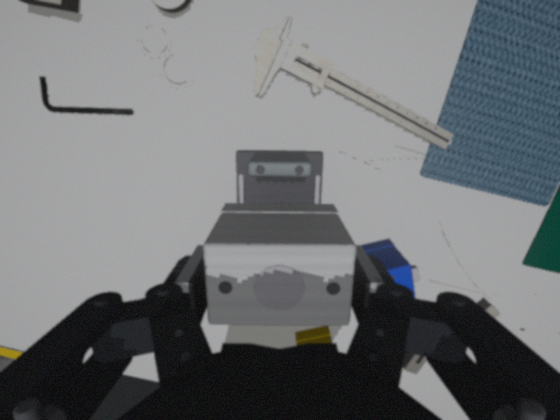

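```bash
python3 -m creep '[{"wx":0,"wy":0,"wz":0,"tx":0.0,"ty":-0.203,"tz":0.036,"claw":0.5},{"wx":0,"wy":0,"wz":0,"tx":0,"ty":-0.203,"tz":0.036,"claw":0.5},{"wx":0,"wy":0,"wz":0,"tx":0,"ty":-0.203,"tz":0.036,"claw":0.5},{"wx":0,"wy":0,"wz":0,"tx":0,"ty":-0.203,"tz":0.036,"claw":0.5},{"wx":0,"wy":0,"wz":0,"tx":0.04,"ty":-0.203,"tz":0.036,"claw":0.5},{"wx":0,"wy":0,"wz":0,"tx":0.08,"ty":-0.203,"tz":0.036,"claw":0.5},{"wx":0,"wy":0,"wz":0,"tx":0.1,"ty":-0.203,"tz":0.036,"claw":0.5},{"wx":0,"wy":0,"wz":0,"tx":0.1,"ty":-0.203,"tz":0.036,"claw":0.5}]' 60
python3 - <<'E'
from h import *
goal((.4927,-.029,.0135),104)
E
```

```text
clock: 12.2
position: [0.4899, -0.0286, 0.0409]
tool_rot: [-0.22, 1.565, -3.119]
force: [-0.4, -0.3, -2.2]
grip_width: 0.0627
shift [ 0.0274  0.001  -0.0027] turn [-0.09  0.34  0.08] t 12.2 q7 [ 0.07  0.59 -0.18  2.06  0.2   0.51 -1.58]
```

```bash
python3 -m creep '[{"wx":0,"wy":0.3,"wz":0,"tx":0.01,"ty":0,"tz":0,"claw":0.5},{"wx":0,"wy":0.3,"wz":0,"tx":0.018,"ty":0,"tz":0,"claw":0.5},{"wx":0,"wy":0.3,"wz":0,"tx":0.022,"ty":0,"tz":0,"claw":0.5},{"wx":0,"wy":0.3,"wz":0,"tx":0.024,"ty":0,"tz":0,"claw":0.5},{"wx":0,"wy":0.3,"wz":0,"tx":0.024,"ty":0,"tz":0,"claw":0.5}]' 60
python3 - <<'E'
from h import *
goal((.4927,-.029,.0135),104)
E
```

```text
clock: 12.7
position: [0.49, -0.0287, 0.0172]
tool_rot: [-1.256, 1.57, 2.128]
force: [0.6, 0.8, -3.4]
grip_width: 0.0626
shift [ 0.0037  0.0009 -0.0025] turn [-0.09  0.02  0.07] t 12.7 q7 [ 0.06  0.63 -0.16  2.08  0.22  0.45 -1.59]
```

```bash
python3 -m creep '[{"wx":0,"wy":0,"wz":0,"tx":0.0015,"ty":0,"tz":0,"claw":0.5},{"wx":0,"wy":0,"wz":0,"tx":0.003,"ty":0,"tz":0,"claw":0.5},{"wx":0,"wy":0,"wz":0,"tx":0.003,"ty":0,"tz":0,"claw":0.5}]' 60
python3 -m creep '[{"wx":0,"wy":0,"wz":0,"tx":0.001,"ty":0,"tz":0,"claw":0.5},{"wx":0,"wy":0,"wz":0,"tx":0.001,"ty":0,"tz":0,"claw":0.5}]' 60
```

```text
clock: 13.0
position: [0.4901, -0.0287, 0.0142]
tool_rot: [-1.362, 1.57, 2.022]
force: [-0.3, -0.9, -3.2]
grip_width: 0.0627
clock: 13.2
position: [0.4902, -0.0286, 0.0135]
tool_rot: [-1.578, 1.57, 1.807]
force: [-1.6, -0.4, 6.0]
grip_width: 0.0628
```

Contact at the expected height (force up 9 N). Let go and rise.

```bash
python3 -m creep '[{"wx":0,"wy":0,"wz":0,"tx":0,"ty":0,"tz":0,"claw":0.2},{"wx":0,"wy":0,"wz":0,"tx":0,"ty":0,"tz":0,"claw":0},{"wx":0,"wy":0,"wz":0,"tx":0,"ty":0,"tz":0,"claw":0},{"wx":0,"wy":0,"wz":0,"tx":0,"ty":0,"tz":0,"claw":0},{"wx":0,"wy":0,"wz":0,"tx":-0.04,"ty":0,"tz":0,"claw":0},{"wx":0,"wy":0,"wz":0,"tx":-0.08,"ty":0,"tz":0,"claw":0},{"wx":0,"wy":0,"wz":0,"tx":-0.12,"ty":0,"tz":0,"claw":0},{"wx":0,"wy":0,"wz":0,"tx":-0.15,"ty":0,"tz":0,"claw":0}]' 60
python3 - <<'E'
from h import *
s=bot.observe();print(s['position'],s['qpos'].round(2))
cv2.imwrite('pics/w16.png',bot.grab_frame('wrist'))
E
```

```text
clock: 14.0
position: [0.4904, -0.0288, 0.1659]
tool_rot: [-2.729, 1.569, 0.655]
force: [0.9, -1.2, 0.2]
grip_width: 0.0855
[ 0.49044892 -0.02880973  0.16588466] [ 0.13  0.38 -0.24  1.98  0.12  0.79 -1.51]
```

View pics/w16.png

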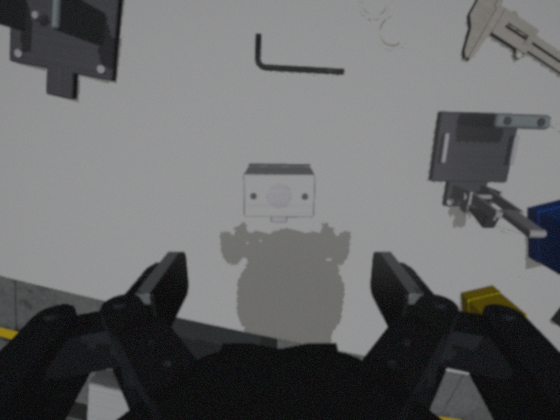

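```bash
python3 -m creep '[{"wx":-90,"wy":0,"wz":0,"tx":-0.084,"ty":-0.098,"tz":-0.055,"claw":0},{"wx":-90,"wy":0,"wz":0,"tx":-0.084,"ty":-0.098,"tz":-0.055,"claw":0},{"wx":-90,"wy":0,"wz":0,"tx":-0.084,"ty":-0.098,"tz":-0.055,"claw":0},{"wx":-90,"wy":0,"wz":0,"tx":-0.084,"ty":-0.098,"tz":-0.055,"claw":0},{"wx":-90,"wy":0,"wz":0,"tx":-0.084,"ty":-0.098,"tz":-0.055,"claw":0},{"wx":-90,"wy":0,"wz":0,"tx":-0.084,"ty":-0.098,"tz":-0.055,"claw":0},{"wx":-90,"wy":0,"wz":0,"tx":-0.084,"ty":-0.098,"tz":-0.055,"claw":0},{"wx":-90,"wy":0,"wz":0,"tx":-0.084,"ty":-0.098,"tz":-0.055,"claw":0}]'
python3 -m creep '[{"wx":-8,"wy":0,"wz":0,"tx":0,"ty":0,"tz":0,"claw":0},{"wx":-16,"wy":0,"wz":0,"tx":0,"ty":0,"tz":0,"claw":0},{"wx":-21,"wy":0,"wz":0,"tx":0,"ty":0,"tz":0,"claw":0},{"wx":-21,"wy":0,"wz":0,"tx":0,"ty":0,"tz":0,"claw":0},{"wx":-21,"wy":0,"wz":0,"tx":0,"ty":0,"tz":0,"claw":0}]'
python3 - <<'E'
from h import *
s=bot.observe();print(s['position'],s['qpos'].round(2),Rt(s).round(3))
cv2.imwrite('pics/w17.png',bot.grab_frame('wrist'))
E
```

```text
clock: 14.85
position: [0.5215, 0.0794, 0.2537]
tool_rot: [1.682, 1.566, -0.01]
force: [-0.1, 0.2, -0.1]
grip_width: 0.0855
clock: 15.35
position: [0.5214, 0.0793, 0.2536]
tool_rot: [1.318, 1.567, -0.011]
force: [0.2, -1.6, 0.8]
grip_width: 0.0854
[0.52140383 0.07931025 0.25357315] [ 0.2   0.37 -0.6   1.79  0.24  1.06 -0.25] [[ 0.004  0.971  0.239]
 [-0.     0.239 -0.971]
 [-1.     0.004  0.001]]
```

View pics/w17.png

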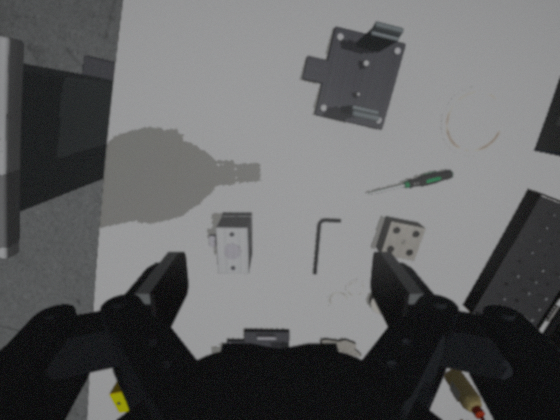

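Run:
```python
import cv2,numpy as np
im=cv2.imread('pics/w17.png')
a=cv2.resize(im[15:135,295:415],None,fx=5,fy=5,interpolation=2)
cv2.imwrite('pics/w17c.png',a)
cv2.imwrite('pics/w17d.png',cv2.resize(im[200:285,195:265],None,fx=6,fy=6,interpolation=2))
```

```text
(no output)
```

View pics/w17c.png

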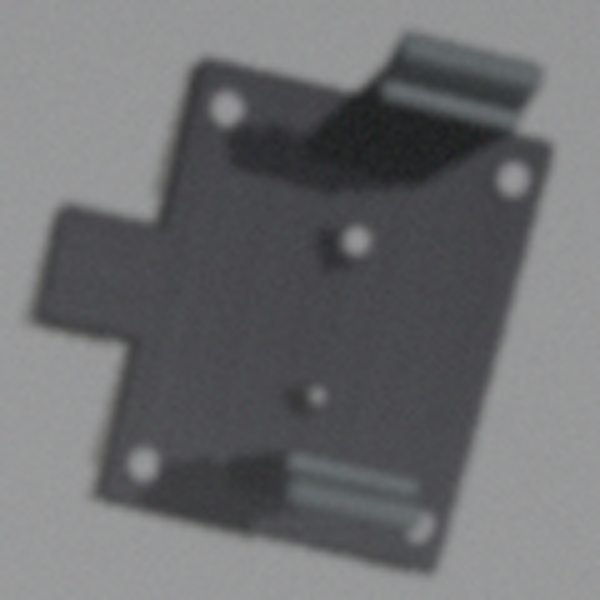

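View pics/w17d.png

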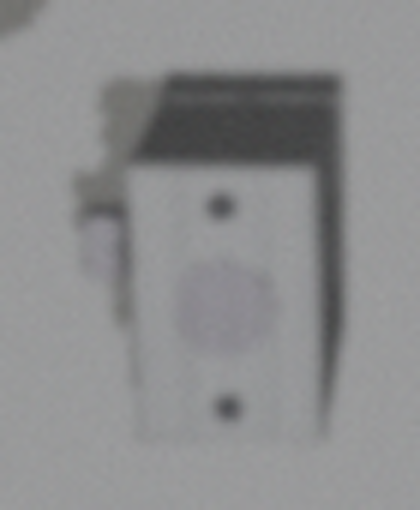

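Run:
```python
from h import *
c=cal('wrist')
f=lambda q:(q[0]/5+295-.4,q[1]/5+15-.4)
D=[onz(c,f(q),.022) for q in [(356,241),(316,396)]]
S=[onz(c,f(q),.0105) for q in [(228,107),(513,178),(143,465),(420,526)]]
d=D[0]-D[1];print('dow',D,np.linalg.norm(d),'mid',np.mean(D,0),'yaw',np.degrees(np.arctan2(-d[0],d[1])))
e=(S[0]-S[2]+S[1]-S[3])/2;print('scr mid',np.mean(S,0),'yaw',np.degrees(np.arctan2(-e[0],e[1])),[x.round(4) for x in S])
for a,b in ((0,2),(1,3),(0,1),(2,3)):print(np.linalg.norm(S[a]-S[b]))
g=lambda q:(q[0]/6+195-.4,q[1]/6+200-.4)
M=[onz(c,g(q),.06) for q in [(128,163),(316,163),(325,437),(138,437)]]
print('master',np.mean(M,0),np.linalg.norm(M[0]-M[1]),np.linalg.norm(M[1]-M[2]))
e=(M[0]-M[3]+M[1]-M[2])/2;print('yaw',np.degrees(np.arctan2(-e[0],e[1])))
H=[onz(c,g(q),.06) for q in [(220,207),(228,408)]];e=H[0]-H[1];print('holes',np.mean(H,0),np.degrees(np.arctan2(-e[0],e[1])),np.linalg.norm(e))
# side/scene check of stand screws
```

```text
dow [array([0.59114999, 0.22748371, 0.022     ]), array([0.59243951, 0.19142621, 0.022     ])] 0.03608055290549718 mid [0.59179475 0.20945496 0.022     ] yaw 2.048186400317173
scr mid [0.59235309 0.2098731  0.0105    ] yaw 2.303596387604824 [array([0.5548, 0.2509, 0.0105]), array([0.6265, 0.2534, 0.0105]), array([0.5577, 0.1661, 0.0105]), array([0.6304, 0.1691, 0.0105])]
0.08487727178069779
0.08430031829739228
0.07182619294157745
0.07283727363779056
master [ 0.48830494 -0.02801474  0.06      ] 0.038348273451788095 0.062327077969908856
yaw 13.268324547433114
holes [ 0.48803192 -0.02948338  0.06      ] 13.508749367554495 0.045841708612842653
```

Run:
```python
from h import *
goal((.4878,-.029,.10),13.8)
goal((.4878,-.029,.035),13.8)
```

```text
shift [ 0.1535 -0.0593  0.0969] turn [ 0.05  0.07 -0.24] t 15.4 q7 [ 0.2   0.37 -0.6   1.79  0.24  1.06 -0.25]
shift [ 0.2185 -0.0595  0.0969] turn [ 0.05  0.07 -0.24] t 15.4 q7 [ 0.2   0.37 -0.6   1.79  0.24  1.06 -0.25]
```

```bash
python3 -m creep '[{"wx":0,"wy":0,"wz":-0.2,"tx":0.0,"ty":-0.0595,"tz":0.097,"claw":0},{"wx":0,"wy":0,"wz":-0.2,"tx":0.05,"ty":-0.0595,"tz":0.097,"claw":0},{"wx":0,"wy":0,"wz":-0.2,"tx":0.1,"ty":-0.0595,"tz":0.097,"claw":0},{"wx":0,"wy":0,"wz":-0.2,"tx":0.15,"ty":-0.0595,"tz":0.097,"claw":0},{"wx":0,"wy":0,"wz":-0.2,"tx":0.19,"ty":-0.0595,"tz":0.097,"claw":0},{"wx":0,"wy":0,"wz":-0.2,"tx":0.21,"ty":-0.0595,"tz":0.097,"claw":0},{"wx":0,"wy":0,"wz":-0.2,"tx":0.2185,"ty":-0.0595,"tz":0.097,"claw":0.2},{"wx":0,"wy":0,"wz":-0.2,"tx":0.2185,"ty":-0.0595,"tz":0.097,"claw":0.35}]' 60
python3 -c "
from h import *
look('pics/s18.png',[[.4878,-.029,.03]],k=5,hw=40,hh=35)
cv2.imwrite('pics/w18.png',bot.grab_frame('wrist'))
goal((.4878,-.029,.019),13.8)
"
```

```text
clock: 16.2
position: [0.4876, -0.0287, 0.0347]
tool_rot: [-0.687, 1.57, -2.017]
force: [0.1, 0.6, 0.8]
grip_width: 0.0593
scene crop origin 248 208 k 5 w 400
side crop origin 279 203 k 5 w 400
shift [ 0.0177 -0.0012 -0.0003] turn [ 0.02  0.11 -0.18] t 16.35 q7 [ 0.25  0.62 -0.42  2.07  0.47  0.55 -0.26]
```

View pics/s18.png

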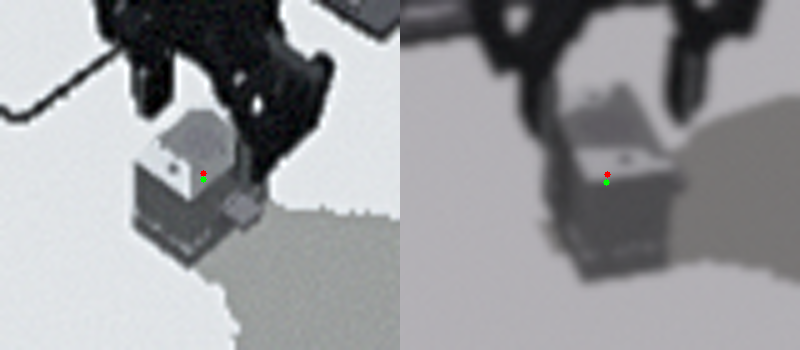

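View pics/w18.png

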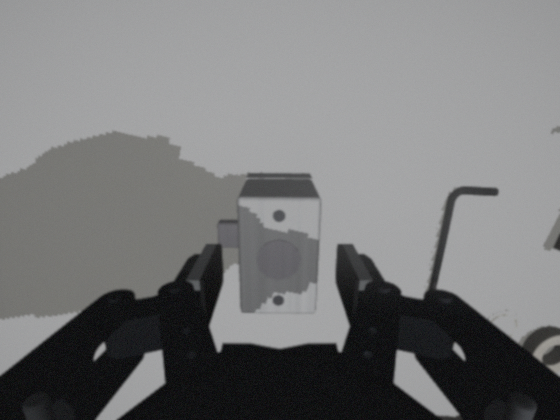

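```bash
python3 -m creep '[{"wx":0,"wy":0,"wz":-0.2,"tx":0.01,"ty":-0.001,"tz":0,"claw":0.3},{"wx":0,"wy":0,"wz":-0.2,"tx":0.017,"ty":-0.001,"tz":0,"claw":0.3},{"wx":0,"wy":0,"wz":-0.2,"tx":0.017,"ty":-0.001,"tz":0,"claw":0.3}]' 60
python3 -c "
from h import *
look('pics/s19.png',[[.4878,-.029,.03]],k=5,hw=40,hh=35)
"
```

```text
clock: 16.65
position: [0.4877, -0.0294, 0.0191]
tool_rot: [-0.512, 1.569, -1.842]
force: [0.3, -0.6, -0.4]
grip_width: 0.06
scene crop origin 248 208 k 5 w 400
side crop origin 279 203 k 5 w 400
```

View pics/s19.png

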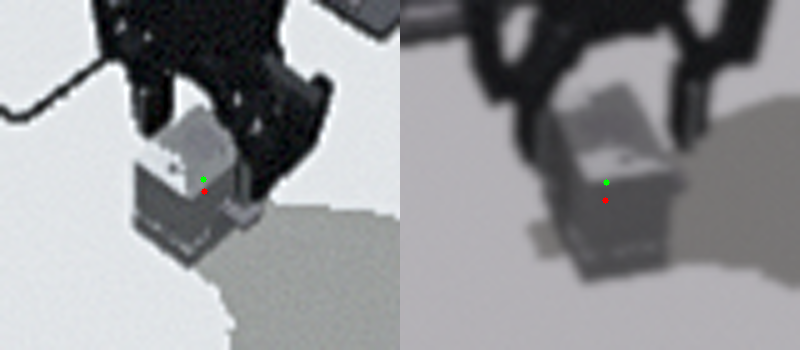

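Run:
```python
from h import *
ex=np.array([.9703,.2419,0]);ey=np.array([-.2419,.9703,0]);o=np.array([.4878,-.029,0])
for n,ox in (('scene',(248,208)),('side',(279,203))):
    c=cal(n)
    for h in (.03,.04,.05):
        P=[o+ex*-.031+ey*.011+[0,0,h],o+ex*-.044+[0,0,h],o+ex*.031+ey*.011+[0,0,h]]
        print(n,h,((proj(c,P)-ox)*5).round(0).tolist())
```

```text
scene 0.03 [[233.0, 221.0], [267.0, 221.0], [143.0, 158.0]]
scene 0.04 [[234.0, 209.0], [267.0, 209.0], [143.0, 146.0]]
scene 0.05 [[235.0, 197.0], [268.0, 197.0], [143.0, 134.0]]
side 0.03 [[278.0, 184.0], [296.0, 164.0], [145.0, 206.0]]
side 0.04 [[279.0, 166.0], [298.0, 147.0], [146.0, 188.0]]
side 0.05 [[281.0, 149.0], [300.0, 129.0], [147.0, 171.0]]
```

```bash
python3 -m creep '[{"wx":0,"wy":0,"wz":-0.1,"tx":0.004,"ty":0,"tz":0,"claw":0.35},{"wx":0,"wy":0,"wz":-0.1,"tx":0.007,"ty":0,"tz":0,"claw":0.45},{"wx":0,"wy":0,"wz":-0.1,"tx":0.007,"ty":0,"tz":0,"claw":0.55},{"wx":0,"wy":0,"wz":-0.1,"tx":0.007,"ty":0,"tz":0,"claw":0.65},{"wx":0,"wy":0,"wz":-0.1,"tx":0.007,"ty":0,"tz":0,"claw":0.75},{"wx":0,"wy":0,"wz":-0.1,"tx":0.007,"ty":0,"tz":0,"claw":0.75},{"wx":0,"wy":0,"wz":-0.1,"tx":0.007,"ty":0,"tz":0,"claw":0.75}]' 60
python3 -c "
from h import *
look('pics/s20.png',[[.4878,-.029,.03]],k=5,hw=40,hh=35)
cv2.imwrite('pics/w20.png',bot.grab_frame('wrist'))
"
```

```text
clock: 17.45
position: [0.4879, -0.0293, 0.0126]
tool_rot: [-0.916, 1.568, -2.246]
force: [0.1, 0.3, -2.6]
grip_width: 0.0389
scene crop origin 248 208 k 5 w 400
side crop origin 279 203 k 5 w 400
```

View pics/s20.png

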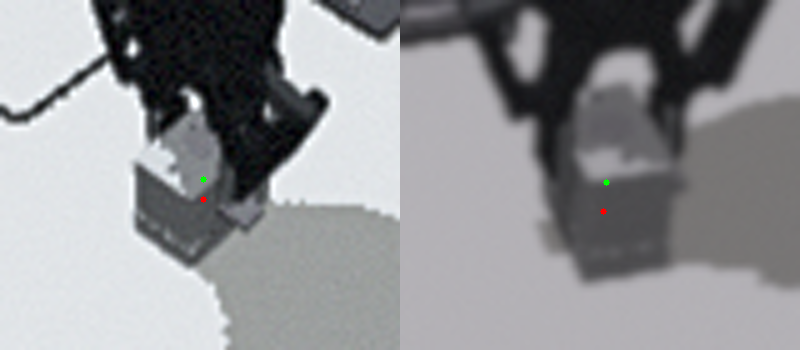

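View pics/w20.png

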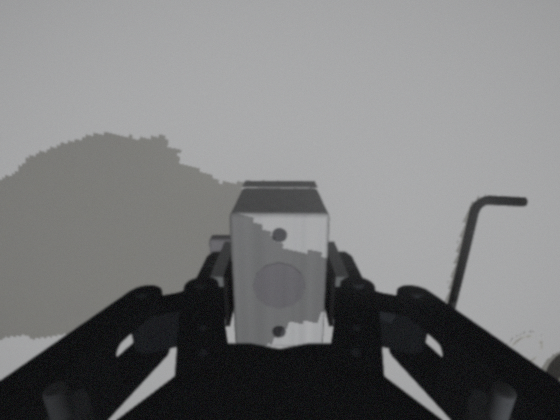

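Run:
```python
from h import *
im=cv2.imread('pics/w20.png');cv2.imwrite('pics/w20c.png',cv2.resize(im[170:350,220:340],None,fx=3.3,fy=3.3,interpolation=2))
c=cal('wrist');s=bot.observe();R=Rt(s);p=s['position']
H=[onz(c,q,.06) for q in [(279.5,235),(279.5,331.5)]];e=H[0]-H[1];print(np.mean(H,0),np.linalg.norm(e),np.degrees(np.arctan2(-e[0],e[1])))
print('tool off',R.T@(np.mean(H,0)-p), 'tool y yaw',np.degrees(np.arctan2(R[1,1],R[0,1])))
```

```text
[ 0.48781979 -0.02994071  0.06      ] 0.046233381568662926 13.935109231261569
tool off [-0.04740782 -0.0003994   0.00070131] tool y yaw 13.830811937399542
```

View pics/w20c.png

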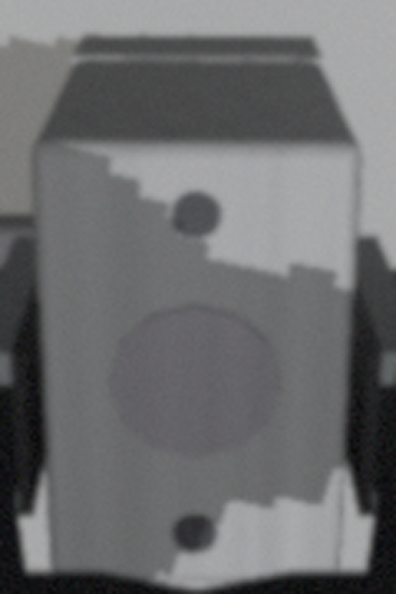

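```bash
python3 -m creep '[{"wx":0,"wy":0,"wz":0,"tx":-0.005,"ty":0,"tz":0,"claw":0.75},{"wx":0,"wy":0,"wz":0,"tx":-0.02,"ty":0,"tz":0,"claw":0.75},{"wx":0,"wy":0,"wz":0,"tx":-0.05,"ty":0,"tz":0,"claw":0.75},{"wx":0,"wy":0,"wz":0,"tx":-0.09,"ty":0,"tz":0,"claw":0.75},{"wx":4,"wy":0,"wz":0,"tx":-0.115,"ty":0.03,"tz":-0.025,"claw":0.75},{"wx":8,"wy":0,"wz":0,"tx":-0.115,"ty":0.06,"tz":-0.05,"claw":0.75},{"wx":11.7,"wy":0,"wz":0,"tx":-0.115,"ty":0.1,"tz":-0.08,"claw":0.75},{"wx":11.7,"wy":0,"wz":0,"tx":-0.115,"ty":0.13,"tz":-0.1,"claw":0.75}]' 60
python3 -m creep '[{"wx":0,"wy":0,"wz":0,"tx":0,"ty":0,"tz":0,"claw":0.75},{"wx":0,"wy":0,"wz":0,"tx":0,"ty":0,"tz":0,"claw":0.75}]'
python3 -c "
from h import *
s=bot.observe();R=Rt(s);print(R.round(4),np.degrees(np.arctan2(R[1,1],R[0,1])))
c=cal('wrist');im=bot.grab_frame('wrist')
cv2.imwrite('pics/w21.png',im);np.save('c21.npy',c,allow_pickle=True)
print(proj(c,[[.592,.2097,.022]]))
"
```

```text
clock: 18.4
position: [0.5917, 0.102, 0.1279]
tool_rot: [-0.51, 1.569, -2.045]
force: [-0.0, -0.4, -3.1]
grip_width: 0.0389
clock: 18.6
position: [0.5915, 0.103, 0.1279]
tool_rot: [-0.903, 1.569, -2.436]
force: [0.1, -0.9, -3.7]
grip_width: 0.0391
[[-0.0013  0.9993  0.0374]
 [-0.0011  0.0374 -0.9993]
 [-1.     -0.0014  0.0011]] 2.1449171617930785
[[285.62873244  64.856404  ]]
```

View pics/w21.png

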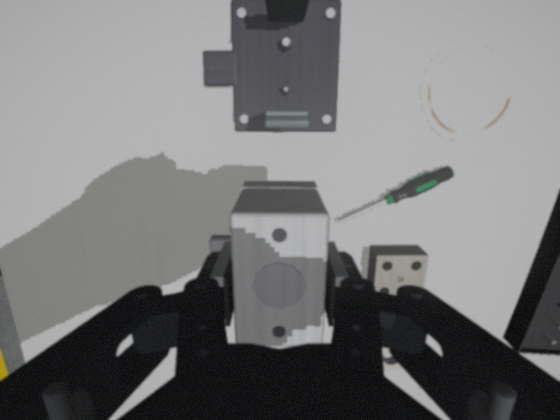

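Run:
```python
from h import *
im=cv2.imread('pics/w21.png');c=np.load('c21.npy',allow_pickle=True).item()
x0,y0,k=225,0,6
cv2.imwrite('pics/w21c.png',cv2.resize(im[0:100+35,200:345],None,fx=5,fy=4.4,interpolation=2))
cv2.imwrite('pics/w21d.png',cv2.resize(im[0:100,260:320],None,fx=6,fy=6,interpolation=2))
g=cv2.cvtColor(im,cv2.COLOR_BGR2GRAY).astype(float)
def cen(u,v,r=6,kk=95):
    w=g[v-r:v+r+1,u-r:u+r+1];t=np.clip(w-np.percentile(w,60)-15,0,None);yy,xx=np.mgrid[v-r:v+r+1,u-r:u+r+1];return (t*xx).sum()/t.sum(),(t*yy).sum()/t.sum()
S=[cen(*q) for q in [(241,13),(330,13),(244,119),(327,119)]];D=[cen(286,42),cen(285,90,5)]
print(np.round(S,2).tolist(),np.round(D,2).tolist())
Sw=[onz(c,q,.0105) for q in S];Dw=[onz(c,q,.022) for q in D]
print('scr',np.mean(Sw,0),[x.round(4) for x in Sw]);e=(Sw[0]-Sw[2]+Sw[1]-Sw[3]);print('yaw',np.degrees(np.arctan2(-e[0],e[1])))
e=Dw[0]-Dw[1];print('dow',np.mean(Dw,0),Dw,np.linalg.norm(e),np.degrees(np.arctan2(-e[0],e[1])))
```

```text
[[240.95, 12.45], [330.11, 12.59], [243.55, 118.43], [326.36, 118.69]] [[285.75, 41.15], [285.63, 88.63]]
scr [0.59191968 0.20943131 0.0105    ] [array([0.5542, 0.2501, 0.0105]), array([0.6265, 0.2529, 0.0105]), array([0.5573, 0.1661, 0.0105]), array([0.6297, 0.1687, 0.0105])]
yaw 2.1641927966516787
dow [0.59206201 0.20941034 0.022     ] [array([0.59131828, 0.22739349, 0.022     ]), array([0.59280574, 0.19142718, 0.022     ])] 0.03599705443209661 2.3682364686502497
```

View pics/w21d.png

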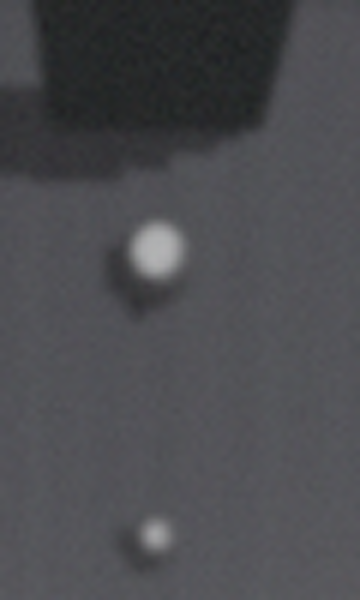

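View pics/w21c.png

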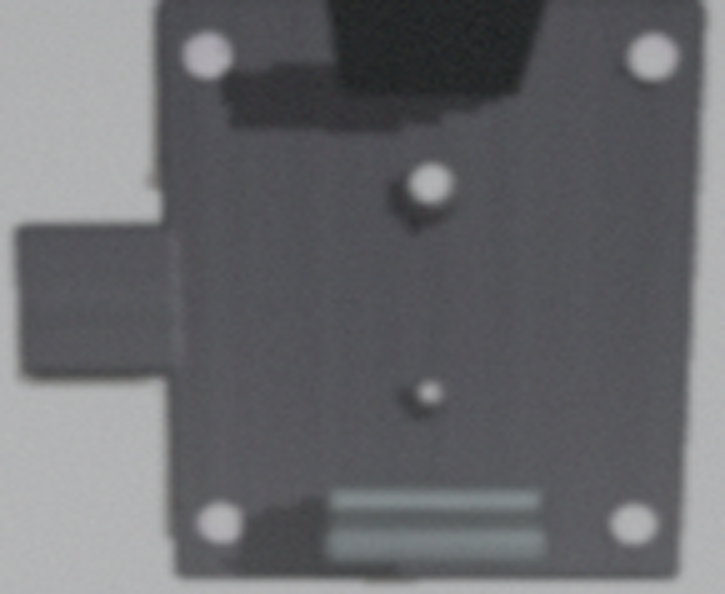

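Run:
```python
from h import *
c=np.load('c21.npy',allow_pickle=True).item();s=bot.observe();R=Rt(s);p=s['position']
im=cv2.imread('pics/w21.png');g=cv2.cvtColor(im,cv2.COLOR_BGR2GRAY).astype(float)
def cend(u,v,r=9):
    w=g[v-r:v+r+1,u-r:u+r+1];m=(w<95).astype(float);yy,xx=np.mgrid[v-r:v+r+1,u-r:u+r+1];return (m*xx).sum()/m.sum(),(m*yy).sum()/m.sum(),m.sum()
q=[cend(279,235),cend(279,331)];print(q)
z=p[2]-.0126+.06
H=[onz(c,x[:2],z) for x in q];e=H[0]-H[1];print(R.T@(np.mean(H,0)-p),np.degrees(np.arctan2(-e[0],e[1])),np.linalg.norm(e))
goal((.5924,.2101,.1279),2.15)
```

```text
[(np.float64(278.95), np.float64(234.64), np.float64(100.0)), (np.float64(278.6788321167883), np.float64(331.24087591240874), np.float64(137.0))]
[-0.04740064 -0.00028182 -0.00052026] 2.0753734514500692 0.04622427996715757
shift [-0.0002  0.0052 -0.1083] turn [-0.07  0.1   0.09] t 18.65 q7 [ 0.04  0.61 -0.45  1.72  0.33  0.88 -0.52]
```

Run:
```python
from h import *
c=np.load('c21.npy',allow_pickle=True).item();s=bot.observe();R=Rt(s);p=s['position']
z=p[2]-.0126+.06
H=[onz(c,x,z) for x in [(278.95,234.64),(278.8,331.24)]];H=np.mean(H,0)
d=np.array([.5920,.2094,0])-H;d[2]=0;print(H,d,R.T@d, p)
s=bot.observe();print(s['position'],s['clock'])
```

```text
[0.59095818 0.10228186 0.1752826 ] [0.00104182 0.10711814 0.        ] [-0.00020382  0.0049257  -0.10700971] [0.59115926 0.10168137 0.1278826 ]
[0.59115926 0.10168137 0.1278826 ] 18.65
```

```bash
cat >> h.py <<'E'
def avg(n=6,cam='wrist'):
    P=[];Rs=[];im=[]
    for i in range(n):
        s=bot.observe();P.append(s['position']);Rs.append(Rt(s));c=bot.get_calibration(cam);
        im.append((c,bot.grab_frame(cam)))
    P=np.array(P);print('avg',P.mean(0).round(5),'sd',P.std(0).round(5));
    R=Ro.from_matrix(np.array(Rs)).mean().as_matrix();return P.mean(0),R,im
E
python3 - <<'E'
from h import *
p,R,ims=avg(6)
print('toolyaw',np.degrees(np.arctan2(R[1,1],R[0,1])),R.round(4).tolist())
def cen(g,u,v,r=6):
    w=g[v-r:v+r+1,u-r:u+r+1];t=np.clip(w-np.percentile(w,60)-15,0,None);yy,xx=np.mgrid[v-r:v+r+1,u-r:u+r+1];return (t*xx).sum()/t.sum(),(t*yy).sum()/t.sum()
def cend(g,u,v,r=9):
    w=g[v-r:v+r+1,u-r:u+r+1];m=(w<95).astype(float);yy,xx=np.mgrid[v-r:v+r+1,u-r:u+r+1];return (m*xx).sum()/m.sum(),(m*yy).sum()/m.sum()
out=[]
for c,im in ims:
    g=cv2.cvtColor(im,cv2.COLOR_BGR2GRAY).astype(float)
    D=[onz(c,cen(g,*q),.022) for q in ((286,42),(285,90,5))];S=[onz(c,cen(g,*q),.0105) for q in [(241,13),(330,13),(244,119),(327,119)]]
    H=[onz(c,cend(g,*q),p[2]-.0126+.06) for q in ((279,235),(279,331))]
    e=D[0]-D[1];f=H[0]-H[1];h=S[0]-S[2]+S[1]-S[3];a=lambda e:np.degrees(np.arctan2(-e[0],e[1]))
    out.append(list(np.mean(D,0)[:2])+list(np.mean(S,0)[:2])+list(np.mean(H,0)[:2])+[a(e),a(h),a(f)])
out=np.array(out);print(out.mean(0).round(4),out.std(0).round(4))
E
```

```text
avg [0.59129 0.101   0.12804] sd [1.4e-04 3.3e-04 9.0e-05]
toolyaw 2.014462992084164 [[-0.0011, 0.9994, 0.0352], [-0.0021, 0.0352, -0.9994], [-1.0, -0.0012, 0.002]]
[0.5921 0.2092 0.592  0.2093 0.5907 0.1004 2.1702 2.1183 1.9024] [0.     0.0001 0.     0.0001 0.0001 0.0004 0.0886 0.0195 0.0383]
```

Run:
```python
from h import *
goal((.5926,.2099,.1279),2.25)
```

```text
shift [ 0.      0.0048 -0.1085] turn [-0.24  0.1   0.04] t 18.95 q7 [ 0.04  0.61 -0.45  1.72  0.33  0.88 -0.52]
```

```bash
python3 -m creep '[{"wx":-0.2,"wy":0.1,"wz":0,"tx":0,"ty":0.0048,"tz":-0.03,"claw":0.75},{"wx":-0.2,"wy":0.1,"wz":0,"tx":0,"ty":0.0048,"tz":-0.06,"claw":0.75},{"wx":-0.2,"wy":0.1,"wz":0,"tx":0,"ty":0.0048,"tz":-0.09,"claw":0.75},{"wx":-0.2,"wy":0.1,"wz":0,"tx":0,"ty":0.0048,"tz":-0.1085,"claw":0.75},{"wx":-0.2,"wy":0.1,"wz":0,"tx":0,"ty":0.0048,"tz":-0.1085,"claw":0.75},{"wx":-0.2,"wy":0.1,"wz":0,"tx":0,"ty":0.0048,"tz":-0.1085,"claw":0.75},{"wx":-0.2,"wy":0.1,"wz":0,"tx":0,"ty":0.0048,"tz":-0.1085,"claw":0.75}]'
python3 - <<'E'
from h import *
p,R,ims=avg(4)
cv2.imwrite('pics/w22.png',ims[-1][1]);look('pics/s22.png',[[.592,.2093,.08]],k=5,hw=40,hh=45)
goal((.5926,.2099,.1),2.25)
E
```

```text
clock: 19.65
position: [0.5928, 0.2085, 0.1279]
tool_rot: [-0.799, 1.57, -2.333]
force: [-1.1, -0.3, -3.5]
grip_width: 0.0391
avg [0.59283 0.20862 0.12797] sd [2.0e-05 1.4e-04 2.0e-05]
scene crop origin 144 201 k 5 w 400
side crop origin 231 259 k 5 w 400
shift [ 0.028  -0.0001 -0.0005] turn [-0.08  0.    0.04] t 19.95 q7 [-0.13  0.65 -0.45  1.65  0.34  0.92 -0.68]
```

View pics/w22.png

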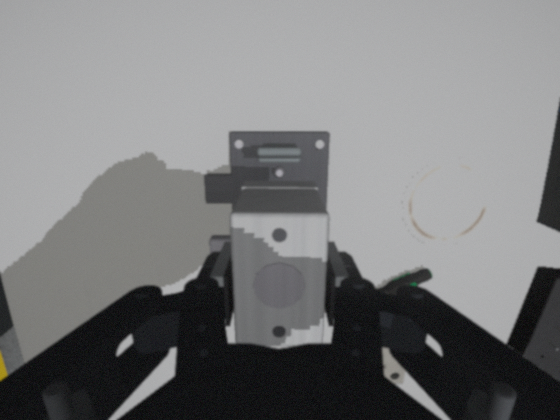

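View pics/s22.png

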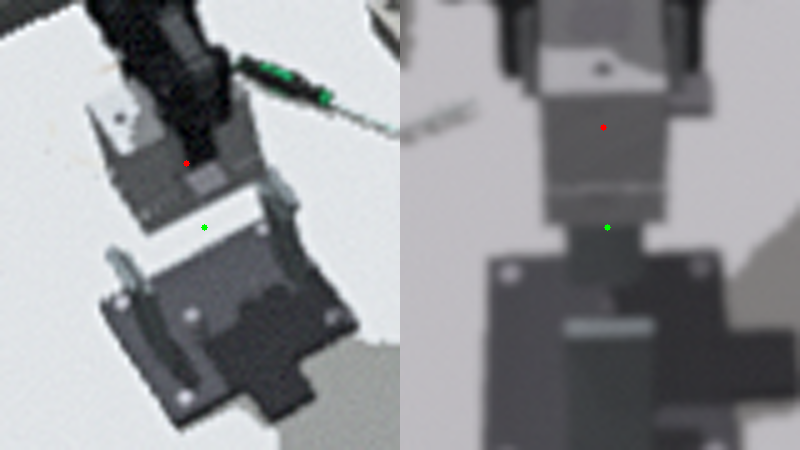

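```bash
cat > chk.py <<'E'
from h import *
p,R,ims=avg(4)
def cen(g,u,v,r=6):
    w=g[v-r:v+r+1,u-r:u+r+1];t=np.clip(w-np.percentile(w,60)-15,0,None);yy,xx=np.mgrid[v-r:v+r+1,u-r:u+r+1];return (t*xx).sum()/t.sum(),(t*yy).sum()/t.sum()
def cend(g,u,v,r=9):
    w=g[v-r:v+r+1,u-r:u+r+1];m=(w<95).astype(float);yy,xx=np.mgrid[v-r:v+r+1,u-r:u+r+1];return (m*xx).sum()/m.sum(),(m*yy).sum()/m.sum()
out=[]
import sys
DV=[int(x) for x in sys.argv[1:3]]
for c,im in ims:
    g=cv2.cvtColor(im,cv2.COLOR_BGR2GRAY).astype(float)
    q=cen(g,*DV,5);D=onz(c,q,.022)
    hz=p[2]-.0126+.06
    H=[onz(c,cend(g,*q),hz) for q in ((279,235),(279,331))]
    f=H[0]-H[1];a=np.arctan2(-f[0],f[1]);ey=np.array([-np.sin(np.radians(2.15)),np.cos(np.radians(2.15)),0])
    m=np.mean(H,0);d=(D-18e-3*ey-m)
    out.append(list(q)+list((R.T@d)*1000)+[np.degrees(a)]+list(D))
out=np.array(out);print('dowel px, tool-frame need mm(x,y,z), master yaw, D',out.mean(0).round(4),out.std(0).round(4))
print('tool',R.round(4).tolist())
cv2.imwrite('pics/chk.png',cv2.resize(ims[-1][1][120:250,220:340],None,fx=5,fy=4.5,interpolation=2))
E
python3 chk.py 279 172
```

```text
avg [0.59265 0.20957 0.12797] sd [3.0e-05 1.2e-04 1.0e-05]
dowel px, tool-frame need mm(x,y,z), master yaw, D [ 2.791461e+02  1.734578e+02  1.533703e+02  2.542000e-01 -5.613000e-01
  2.059800e+00  5.915000e-01  2.274000e-01  2.200000e-02] [0.0478 0.1331 0.     0.0324 0.1192 0.028  0.     0.     0.    ]
tool [[-0.0007, 0.9993, 0.0381], [-0.0, 0.0381, -0.9993], [-1.0, -0.0007, 0.0]]
```

View pics/chk.png

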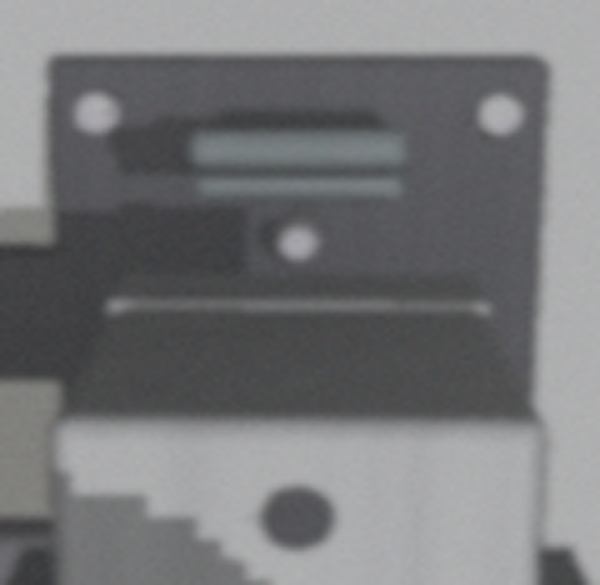

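```bash
python3 - <<'E'
from h import *
goal((.5928,.2100,.045),2.25)
E
python3 -m creep '[{"wx":-0.1,"wy":0,"wz":0,"tx":0.01,"ty":0.0002,"tz":-0.0005,"claw":0.75},{"wx":-0.1,"wy":0,"wz":0,"tx":0.025,"ty":0.0002,"tz":-0.0005,"claw":0.75},{"wx":-0.1,"wy":0,"wz":0,"tx":0.04,"ty":0.0002,"tz":-0.0005,"claw":0.75},{"wx":-0.1,"wy":0,"wz":0,"tx":0.055,"ty":0.0002,"tz":-0.0005,"claw":0.75},{"wx":-0.1,"wy":0,"wz":0,"tx":0.07,"ty":0.0002,"tz":-0.0005,"claw":0.75},{"wx":-0.1,"wy":0,"wz":0,"tx":0.08,"ty":0.0002,"tz":-0.0005,"claw":0.75},{"wx":-0.1,"wy":0,"wz":0,"tx":0.083,"ty":0.0002,"tz":-0.0005,"claw":0.75},{"wx":-0.1,"wy":0,"wz":0,"tx":0.083,"ty":0.0002,"tz":-0.0005,"claw":0.75}]'
python3 - <<'E'
from h import *
p,R,ims=avg(10)
cv2.imwrite('pics/w23.png',ims[-1][1]);look('pics/s23.png',[[.592,.2093,.05]],k=5,hw=40,hh=45)
goal((.5928,.2100,.036),2.25);print(bot.observe()['force'])
E
```

```text
shift [ 0.083   0.0002 -0.0002] turn [-0.05 -0.    0.04] t 20.15 q7 [-0.13  0.65 -0.45  1.65  0.34  0.92 -0.68]
clock: 20.95
position: [0.5926, 0.2103, 0.0446]
tool_rot: [-1.519, 1.57, -3.05]
force: [0.7, -0.4, -2.4]
grip_width: 0.039
avg [0.59297 0.21037 0.04534] sd [1.5e-04 7.0e-05 3.0e-04]
scene crop origin 146 208 k 5 w 400
side crop origin 232 270 k 5 w 400
shift [0.009  0.     0.0003] turn [ 0.05 -0.    0.04] t 21.55 q7 [-0.16  0.76 -0.41  1.69  0.4   0.78 -0.72]
[ 0.90021098 -0.39540746 -3.05007768]
```

View pics/s23.png

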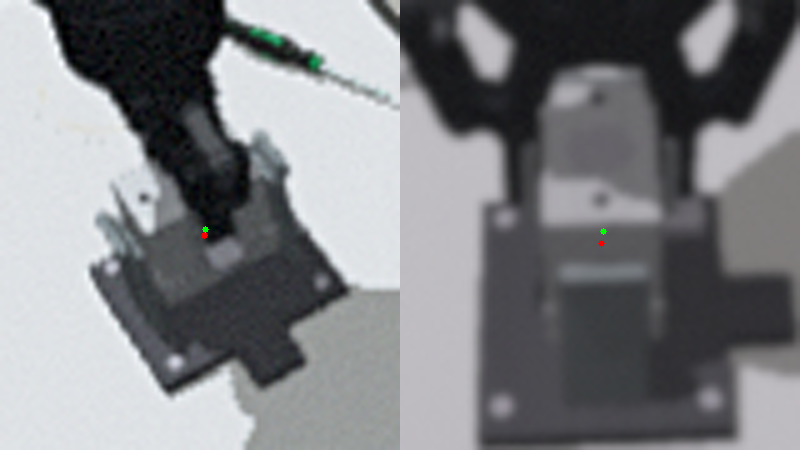

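View pics/w23.png

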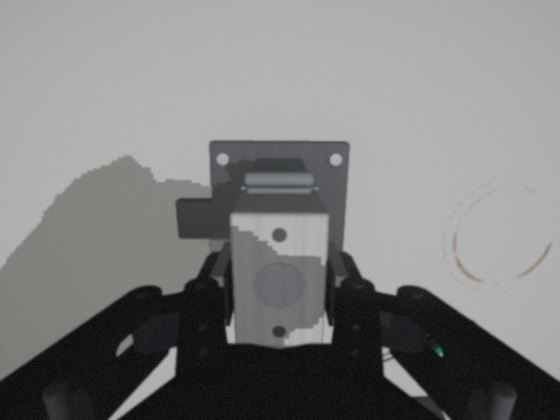

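```bash
cat > chk2.py <<'E'
from h import *
import sys
p,R,ims=avg(3)
def cen(g,u,v,r=6):
    w=g[v-r:v+r+1,u-r:u+r+1];t=np.clip(w-np.percentile(w,60)-15,0,None);yy,xx=np.mgrid[v-r:v+r+1,u-r:u+r+1];return (t*xx).sum()/t.sum(),(t*yy).sum()/t.sum()
def cend(g,u,v,r=9):
    w=g[v-r:v+r+1,u-r:u+r+1];m=(w<95).astype(float);yy,xx=np.mgrid[v-r:v+r+1,u-r:u+r+1];return (m*xx).sum()/m.sum(),(m*yy).sum()/m.sum()
a=[int(x) for x in sys.argv[1:]]
out=[]
for c,im in ims:
    g=cv2.cvtColor(im,cv2.COLOR_BGR2GRAY).astype(float)
    A=onz(c,cen(g,a[0],a[1],7),.0105);B=onz(c,cen(g,a[2],a[3],7),.0105)
    H=[onz(c,cend(g,*q),p[2]-.0126+.06) for q in ((279,235),(279,331))]
    e=B-A;yaw=np.arctan2(e[1],e[0]);ey=np.array([-np.sin(yaw),np.cos(yaw),0]);f=H[0]-H[1]
    # screws sit 42.2mm behind centre (from earlier full view)
    d=(A+B)/2-.0424*ey-np.mean(H,0)
    out.append(list(R.T@d*1000)+[np.degrees(yaw),np.degrees(np.arctan2(-f[0],f[1])),np.linalg.norm(e)*1000])
print('need tool mm, stand yaw, master yaw, screw dist',np.mean(out,0).round(3))
E
python3 chk2.py 223 159 336 159
```

```text
avg [0.59275 0.21028 0.045  ] sd [1.e-05 2.e-05 3.e-05]
need tool mm, stand yaw, master yaw, screw dist [81.904 -0.114  0.282  2.117  2.186 72.059]
```

```bash
python3 -m creep '[{"wx":0,"wy":0,"wz":0,"tx":0.003,"ty":0,"tz":0.0002,"claw":0.75},{"wx":0,"wy":0,"wz":0,"tx":0.006,"ty":0,"tz":0.0002,"claw":0.75},{"wx":0,"wy":0,"wz":0,"tx":0.009,"ty":0,"tz":0.0002,"claw":0.75},{"wx":0,"wy":0,"wz":0,"tx":0.009,"ty":0,"tz":0.0002,"claw":0.75}]'
python3 -m creep '[{"wx":0,"wy":0,"wz":0,"tx":0.0015,"ty":0,"tz":0,"claw":0.75},{"wx":0,"wy":0,"wz":0,"tx":0.003,"ty":0,"tz":0,"claw":0.75},{"wx":0,"wy":0,"wz":0,"tx":0.003,"ty":0,"tz":0,"claw":0.75}]'
```

```text
clock: 22.1
position: [0.5924, 0.2099, 0.0353]
tool_rot: [-1.414, 1.569, -2.945]
force: [0.5, 0.1, -2.9]
grip_width: 0.0392
clock: 22.4
position: [0.5923, 0.2099, 0.0321]
tool_rot: [-1.374, 1.569, -2.904]
force: [-0.5, -0.1, -2.8]
grip_width: 0.0389
```

```bash
python3 -m creep '[{"wx":0,"wy":0,"wz":0,"tx":0.001,"ty":0,"tz":0,"claw":0.75},{"wx":0,"wy":0,"wz":0,"tx":0.002,"ty":0,"tz":0,"claw":0.75},{"wx":0,"wy":0,"wz":0,"tx":0.002,"ty":0,"tz":0,"claw":0.75}]'
python3 -m creep '[{"wx":0,"wy":0,"wz":0,"tx":0.001,"ty":0,"tz":0,"claw":0.75},{"wx":0,"wy":0,"wz":0,"tx":0.002,"ty":0,"tz":0,"claw":0.75},{"wx":0,"wy":0,"wz":0,"tx":0.002,"ty":0,"tz":0,"claw":0.75}]'
```

```text
clock: 22.7
position: [0.5922, 0.2099, 0.03]
tool_rot: [-1.378, 1.569, -2.909]
force: [-0.8, 0.3, -3.4]
grip_width: 0.0391
clock: 23.0
position: [0.5922, 0.2098, 0.0279]
tool_rot: [-1.345, 1.569, -2.876]
force: [-1.3, -0.7, -3.1]
grip_width: 0.0389
```

Dowels are in the holes with no side load. Continuing gently.

```bash
python3 -m creep '[{"wx":0,"wy":0,"wz":0,"tx":0.001,"ty":0.0002,"tz":0,"claw":0.75},{"wx":0,"wy":0,"wz":0,"tx":0.002,"ty":0.0002,"tz":0,"claw":0.75},{"wx":0,"wy":0,"wz":0,"tx":0.003,"ty":0.0002,"tz":0,"claw":0.75},{"wx":0,"wy":0,"wz":0,"tx":0.003,"ty":0.0002,"tz":0,"claw":0.75}]'
python3 -m creep '[{"wx":0,"wy":0,"wz":0,"tx":0.0005,"ty":0.0001,"tz":0,"claw":0.75},{"wx":0,"wy":0,"wz":0,"tx":0.001,"ty":0.0001,"tz":0,"claw":0.75},{"wx":0,"wy":0,"wz":0,"tx":0.0015,"ty":0.0001,"tz":0,"claw":0.75},{"wx":0,"wy":0,"wz":0,"tx":0.0015,"ty":0.0001,"tz":0,"claw":0.75}]'
```

```text
clock: 23.4
position: [0.5923, 0.2098, 0.0247]
tool_rot: [-1.337, 1.568, -2.868]
force: [-0.8, -0.5, -3.3]
grip_width: 0.039
clock: 23.8
position: [0.5923, 0.2098, 0.0231]
tool_rot: [-1.338, 1.568, -2.868]
force: [0.3, -0.7, -3.1]
grip_width: 0.0388
```

```bash
python3 -m creep '[{"wx":0,"wy":0,"wz":0,"tx":0.0005,"ty":0,"tz":0,"claw":0.75},{"wx":0,"wy":0,"wz":0,"tx":0.0008,"ty":0,"tz":0,"claw":0.75},{"wx":0,"wy":0,"wz":0,"tx":0.0008,"ty":0,"tz":0,"claw":0.75}]'
python3 -m creep '[{"wx":0,"wy":0,"wz":0,"tx":0.0006,"ty":0,"tz":0,"claw":0.75},{"wx":0,"wy":0,"wz":0,"tx":0.0006,"ty":0,"tz":0,"claw":0.75}]'
```

```text
clock: 24.1
position: [0.5924, 0.2098, 0.0224]
tool_rot: [-1.331, 1.568, -2.861]
force: [-0.6, 0.9, -1.1]
grip_width: 0.0391
clock: 24.3
position: [0.5923, 0.2099, 0.0223]
tool_rot: [-1.265, 1.568, -2.795]
force: [-3.1, -1.3, 8.2]
grip_width: 0.0389
```

Run:
```python
from h import *
look('pics/s24.png',[[.592,.2093,.05]],k=5,hw=40,hh=45);print(bot.observe()['force'])
```

```text
scene crop origin 146 208 k 5 w 400
side crop origin 232 270 k 5 w 400
[-3.33769043 -2.28175665  8.53173151]
```

View pics/s24.png

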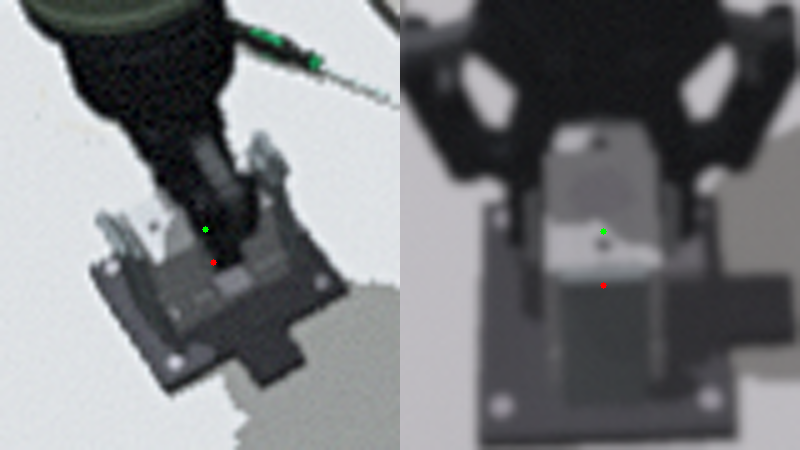

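Master sits on the plate between the cheeks, lip over the tongue, and the contact height matches. Release and rise.

```bash
python3 -m creep '[{"wx":0,"wy":0,"wz":0,"tx":-0.0003,"ty":0,"tz":0,"claw":0.6},{"wx":0,"wy":0,"wz":0,"tx":-0.0003,"ty":0,"tz":0,"claw":0.45},{"wx":0,"wy":0,"wz":0,"tx":-0.0003,"ty":0,"tz":0,"claw":0.3},{"wx":0,"wy":0,"wz":0,"tx":-0.0003,"ty":0,"tz":0,"claw":0.1},{"wx":0,"wy":0,"wz":0,"tx":-0.0003,"ty":0,"tz":0,"claw":0.1},{"wx":0,"wy":0,"wz":0,"tx":-0.02,"ty":0,"tz":0,"claw":0.1},{"wx":0,"wy":0,"wz":0,"tx":-0.06,"ty":0,"tz":0,"claw":0.1},{"wx":0,"wy":0,"wz":0,"tx":-0.1,"ty":0,"tz":0,"claw":0.1}]'
python3 -m creep '[{"wx":0,"wy":0,"wz":0,"tx":-0.05,"ty":0,"tz":0.05,"claw":0},{"wx":0,"wy":0,"wz":0,"tx":-0.08,"ty":0,"tz":0.1,"claw":0},{"wx":0,"wy":0,"wz":0,"tx":-0.08,"ty":0,"tz":0.12,"claw":0},{"wx":0,"wy":0,"wz":0,"tx":-0.08,"ty":0,"tz":0.12,"claw":0}]'
python3 - <<'E'
from h import *
cv2.imwrite('pics/w25.png',bot.grab_frame('wrist'));im=bot.grab_frame('scene');cv2.imwrite('pics/sc25.png',im)
look('pics/s25.png',[[.592,.2093,.05]],k=5,hw=40,hh=45)
E
```

```text
clock: 25.2
position: [0.5921, 0.2099, 0.1231]
tool_rot: [-1.32, 1.567, -2.85]
force: [1.3, -0.1, 0.6]
grip_width: 0.0769
clock: 25.6
position: [0.5989, 0.0833, 0.2055]
tool_rot: [0.014, 1.567, -1.524]
force: [0.0, -0.3, 0.1]
grip_width: 0.0854
scene crop origin 146 208 k 5 w 400
side crop origin 232 270 k 5 w 400
```

View pics/w25.png

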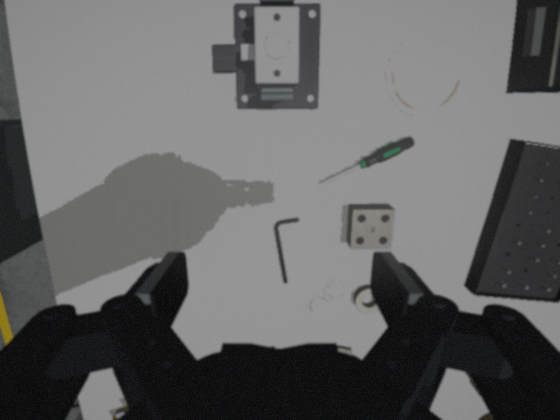

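View pics/s25.png

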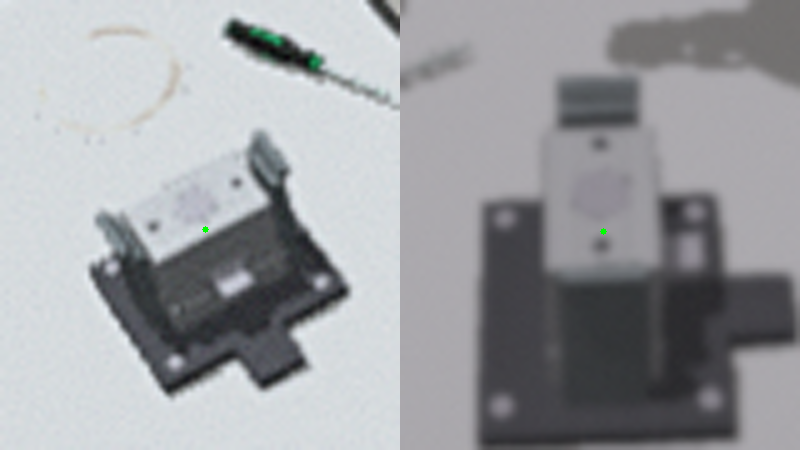

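View pics/sc25.png

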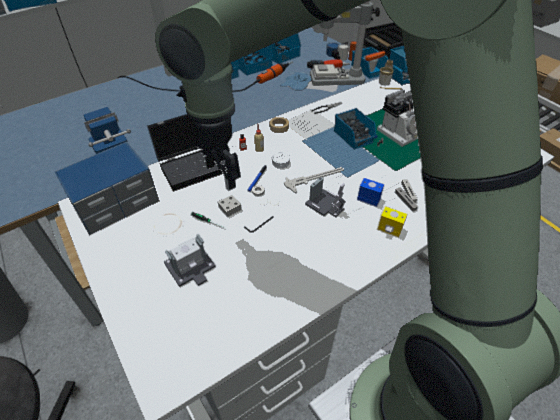

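Run:
```python
from h import *
cs,cd=cal('scene'),cal('side')
f=lambda q,o:(q[0]/5+o[0]-.4,q[1]/5+o[1]-.4)
for a,b in (((153,226),(201,245)),((237,182),(200,143))):
    print(tri(cs,f(a,(146,208)),cd,f(b,(232,270))))
c=cal('wrist')
a=cv2.imread('pics/scene0.png')[185:235,215:275].astype(int);b=cv2.imread('pics/sc25.png')[185:235,215:275].astype(int)
print('bystander diff',np.abs(a-b).max(2).mean(), (np.abs(a-b).max(2)>60).sum())
look('pics/s26.png',[[.5738,-.2184,.05]],k=5,hw=40,hh=40)
P=[onz(c,q,.07) for q in [(277,17),(277,72.5)]];print('top holes wrist',P,np.linalg.norm(P[0]-P[1]))
```

```text
(array([0.59211976, 0.23325317, 0.07061048]), np.float64(0.00031616677397823924))
(array([0.59303367, 0.18728301, 0.07116793]), np.float64(0.00018043676186274294))
bystander diff 27.259666666666668 45
scene crop origin 284 150 k 5 w 400
side crop origin 240 146 k 5 w 400
top holes wrist [array([0.58772328, 0.24004618, 0.07      ]), array([0.58959684, 0.19488891, 0.07      ])] 0.04519612725057491
```

View pics/s26.png

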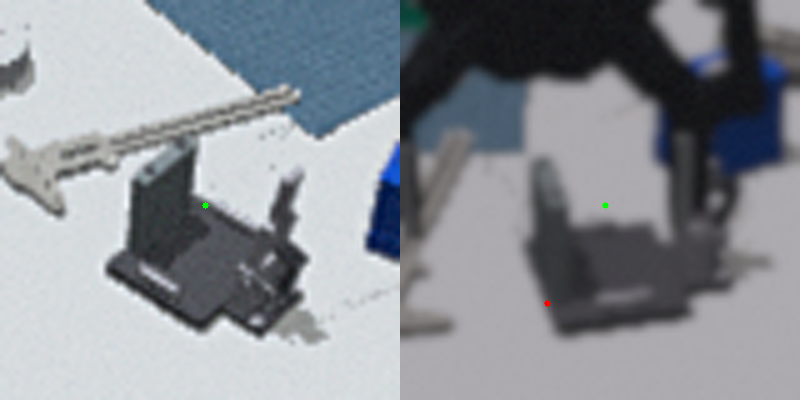

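```bash
python3 -c "
from workcell import bot
s=bot.observe();print(s['clock'],s['qd'].round(3),s['force']);print(bot.job_done())"
```

```text
25.9 [-0.004  0.001  0.001 -0.002  0.002  0.002  0.002] [-0.26817128  0.6335007   0.7101801 ]
the job is handed in; nothing more can be done
None
```

I finished the job and handed it in at about 25.9 s of the 72 s allowed. The lever is up and the master is down over both dowels on the stand. It was lifted out and stood on the bare bench about 0.2 m from the cradle and more from the stand. It was then regripped across its front and back faces, and set down with the lip to the tongue side before I let go.

**Checks that agreed:**
- **Seating:** contact came at the expected height, within 0.3 mm, with about 8 N upward and little side load on the way down.
- **Master in place:** the scene and side views put its top at 70.6–71.2 mm (70 expected) and level. Its centre came out within about 1 mm of the dowels' midpoint.
- **Latch:** the lever stood upright in the last scene and side pictures.
- **Loose items:** the hex key, ring gauge and drilled block lay at the same pixels in the scene picture as at the start.

**Checks that failed or disagreed:**
- **Fingertip position:** the first grasp on the lever closed on air. The pictures show the fingertips, when shut, about 19 mm behind the reported tool point, where the task says 17 mm ahead. I used the measured offset from then on.
- **Final wrist-camera fix:** it put the master 5–7 mm off, most likely because the arm was still settling between the picture and the pose reading, so I did not use it.
- **Bystander picture difference:** it was not clean, with a mean of 27 grey levels and 45 pixels over 60. I put this down to lighting and shadow but did not check further.

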